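# Close up the grinding ledge: hang the cups, cover the spice trough

## Robot

A 6-joint arm with a two-finger parallel gripper is mounted at the origin on the work surface. World frame = base frame: x ahead of the robot, y to its left, z up, the work surface at z = 0. Lengths are in m, angles in rad, forces in N, time in s.
With the tool pointing down it reaches from about 0.275 to 0.75 m from the base axis. Payload 10.2 kg.
Tool frame: the origin (TCP) lies midway between the tips of the shut fingers; the grasp point (between the pads) lies 19 mm behind it; x points along the fingers, y is the direction in which the jaws open and shut, and the axes are right-handed (so a half turn about x gives the same grasp; the last joint's range is limited). The gripper opens to 88 mm and grips with 3 to 60 N. Pads are 18 mm wide; open, the fingers measure 123 mm over their backs; the gripper's body (75 mm by 187 mm) begins 45 mm behind the grasp point.
Start: joints at [-1.526, 0.313, 1.498, -0, 1.331, -0.223], TCP at [0.139, -0.506, 0.239] pointing down, gripper open.
Joint ranges: [-2.94, 2.94], [-0.97, 2.17], [0.19, 2.56], [-1.23, 4.37], [0.02, 3.11], [-2.88, 2.88]. Speed limits (rad/s): [2.39, 2.39, 3.01, 3.14, 3.14, 3.14].

## Interface

Orientations are given as a unit quaternion [w, x, y, z].
In Python, from station import manip gives the robot as it stands.
- The arm moves only by the tool servo_tool, never from a script. Its argument "deltas" is a list of rows, each an object of numbers: "rx", "ry", "rz": the turn, a rotation vector about the world's x, y, z in units of 10 degrees (1.0 is 10 degrees); "x", "y", "z": the shift along the world's x, y, z in units of 40 mm (1.0 is 40 mm); "hand": the finger opening in mm, from 0 to 88.1. A call has 1 to 8 rows; each row shifts and turns the commanded pose from where the row before left it; what a row does not reach is not made up. A row lasts 1/8 s, in which the tool goes at most 62.5 mm and 10.7 degrees, less where a joint would pass 70% of its speed; a pose out of reach is approached as far as the arm can. A call is refused whole if a number of a shift passes 1 or a number of a turn 1, either way. A call with a gripper value outside its range is refused whole. The fingers move at their own pace and stop on an object; "force" is the grip in N (left out, the last holds). Time passes only in rows, so rows that do not move let the fingers close. It gives the time, the measured TCP pose, the force and the opening at its end, in the units of the state.
- manip.get_obs(): the state, without advancing time (a new reading comes with each control period).
- manip.grab_frame(name): name is "scene" or "top"; returns (picture, depth): 400x640x3 uint8, red, green, blue; 400x640 float32, m along the optical axis (not along the pixel's ray), 0 where there is no reading.
- manip.camera_params(name): a dict with "fx", "fy", "cx", "cy" (pixels), "extrinsics" (4x4, takes a point from camera to world coordinates). Camera axes: x right, y up, looking along -z (the intrinsics and any distortion apply to the point x, -y, -z); pixel columns grow to the right and rows downward; lengths in m; the calibration is good to about 2 mm. A picture is of the moment at which its call begins. camera_params takes no time and is no camera call.
- manip.finish_job(): hands the job in, once; it reports no verdict.
The state is a dict: "clock": time; "joint_pos": joint angles; "dq": joint speeds; "joint_efforts": joint torques, N m; "tool_pos": TCP position; "tcp_rot": TCP orientation; "contact_force": force on the tool from outside, world axes, zero at the start; "wrist_torque": the same for the moment, N m; "grip_width": finger opening in m.
Only numpy, scipy, OpenCV 4.12 (cv2) and the standard library are available. Lean on these libraries where they do the work, as an engineer would, in place of code of your own. Each camera call takes 0.05 s, during which the arm holds its last target.

## Task

Close up after grinding. Hang every hook-on steel cup by its own hook over the rim of the aluminium vessel, with the cup on the outside of the vessel, and leave it hanging there. Slide the thin metal cover plate along the raised stone step until it juts well out over the step's front edge (the one towards the robot), pick it up there, and lay it flat, centred and lengthwise on the narrow wooden spice trough so that it shuts the whole mouth; keep the vessel upright and leave the two small bowls and the blue lid where they are.

Things in the scene. Friction and masses are not known exactly. Their poses are not given: they have to be found in the camera images.
- cup1_mid (a point): Centre of hook-on cup 1, half-way up its walls (27.5 mm above its bottom): open steel cup, 44 (x) x 50 (y) x 55 mm high, about 110 g, standing upright on the table. +x points to its hook, +z up; the plain side walls 50 mm apart along y are the place to grip. May be absent.
- cup1_hook (a point): Middle of the underside of cup 1's hook, where it sits on a rim: 33 mm along +x from the cup's axis, 68.5 mm above its bottom. The hook is a 26 mm wide strip; its slot, open downwards, is 16 mm wide along x (8 mm either side of this point) and 22 mm deep; its top is 72 mm above the cup's bottom. Axes as the cup. May be absent.
- cup2_mid (a point): Centre of hook-on cup 2, half-way up its walls (27.5 mm above its bottom): open steel cup, 44 (x) x 50 (y) x 55 mm high, about 110 g, standing upright on the table. +x points to its hook, +z up; the plain side walls 50 mm apart along y are the place to grip. May be absent.
- cup2_hook (a point): Middle of the underside of cup 2's hook, where it sits on a rim: 33 mm along +x from the cup's axis, 68.5 mm above its bottom. The hook is a 26 mm wide strip; its slot, open downwards, is 16 mm wide along x (8 mm either side of this point) and 22 mm deep; its top is 72 mm above the cup's bottom. Axes as the cup. May be absent.
- cup3_mid (a point): Centre of hook-on cup 3, half-way up its walls (27.5 mm above its bottom): open steel cup, 44 (x) x 50 (y) x 55 mm high, about 110 g, standing upright on the table. +x points to its hook, +z up; the plain side walls 50 mm apart along y are the place to grip. May be absent.
- cup3_hook (a point): Middle of the underside of cup 3's hook, where it sits on a rim: 33 mm along +x from the cup's axis, 68.5 mm above its bottom. The hook is a 26 mm wide strip; its slot, open downwards, is 16 mm wide along x (8 mm either side of this point) and 22 mm deep; its top is 72 mm above the cup's bottom. Axes as the cup. May be absent.
- cup4_mid (a point): Centre of hook-on cup 4, half-way up its walls (27.5 mm above its bottom): open steel cup, 44 (x) x 50 (y) x 55 mm high, about 110 g, standing upright on the table. +x points to its hook, +z up; the plain side walls 50 mm apart along y are the place to grip. May be absent.
- cup4_hook (a point): Middle of the underside of cup 4's hook, where it sits on a rim: 33 mm along +x from the cup's axis, 68.5 mm above its bottom. The hook is a 26 mm wide strip; its slot, open downwards, is 16 mm wide along x (8 mm either side of this point) and 22 mm deep; its top is 72 mm above the cup's bottom. Axes as the cup. May be absent.
- vessel_rim (a point): Centre of the mouth of the round straight-sided aluminium vessel, level with its rim 110 mm above the table. Outer diameter 180 mm, wall 4 mm, open top, loose, about 0.9 kg. +z up.
- cover_mid (a point): Centre of the thin flat aluminium cover plate, 170 mm long (its x axis), 60 mm wide (y), 4 mm thick (z), about 90 g, loose; at first it lies flat on the raised step with its length roughly square to the step's front edge; its smooth underside slides easily there.
- step_edge (a point): Middle of the top front edge (towards the robot) of the fixed raised stone step: a block 260 mm deep (from this edge along this point's +x), 160 mm wide (y, 80 mm either side), top 60 mm above the table. In front of the edge (-x) it is free down to the table.
- trough_top (a point): Centre of the open mouth, level with the top edge, of the fixed narrow dark wooden spice trough: 130 mm long (x axis), 40 mm wide (y), 70 mm high, 4 mm walls, standing on the table.
- bowl1: Bystander: small round steel bowl, 90 mm across, 40 mm high; origin under its centre.
- bowl2: Bystander: second small round steel bowl, 90 mm across, 40 mm high; origin under its centre.
- bluelid: Bystander: round blue plastic lid, 110 mm across, 14 mm high, flat on the table; origin under its centre.

How it is judged:
By the outcome, as a careful person would: the job done as asked, in the order asked, and still so for the second after the job is handed in, with the robot touching nothing.
Of cup1, cup2, cup3, cup4 only 3 to 4 are there at a start; the rules pass over those that are not, and their reading is None.
At some moment in a run one of vessel, cup1, cup2, cup3, cup4 may be knocked a few centimetres aside while the robot is not near it.
It also fails if it takes over 195 s, if anything falls off the work surface, if the arm or the gripper's body presses on something with over 40 N, if the wrist force passes 120 N, or if a joint passes its speed limit or range.

## Working session

There is one attempt and no reset: what is moved stays moved. The work goes in short steps, Python scripts to look and compute and a tool call to move; the robot and the scene stay as the last step left them, time stands still between calls to the robot, and variables do not carry over. Pictures are saved under pics/ and viewed, and the job is handed in when it is done.

Besides the shell and the picture viewer there is one more tool, called after "Emit:" as name([rows], argument=value, ...), one row to a line, values as JSON. servo_tool: Moves the arm, as the interface text tells. Its arguments: {"type":"object","properties":{"deltas":{"type":"array"},"force":{"type":"number"}},"required":["deltas"]}

```bash
mkdir -p pics; ls; cat > h.py <<'E'
import numpy as np, cv2
from station import manip
def snap(name,tag):
    im,d=manip.grab_frame(name)
    cv2.imwrite(f'pics/{tag}.png',im[:,:,::-1]); np.save(f'pics/{tag}.npy',d)
    return im,d
def cloud(name,d):
    p=manip.camera_params(name); E=np.array(p['extrinsics'])
    v,u=np.mgrid[0:400,0:640]
    P=np.stack([(u-p['cx'])/p['fx']*d,-(v-p['cy'])/p['fy']*d,-d],-1)
    return P@E[:3,:3].T+E[:3,3]
E
python3 - <<'E'
from h import *
for n in ('scene','top'):
    im,d=snap(n,n+'0'); print(manip.camera_params(n))
print(manip.get_obs())
E
```

```text
pics
{'fx': 391.16351588054005, 'fy': 391.16351588054005, 'cx': 318.1095539332537, 'cy': 200.0693627068385, 'extrinsics': array([[ 0.54901176, -0.58726265,  0.59473411,  1.16337633],
       [ 0.8358046 ,  0.38225872, -0.39409255, -0.33233942],
       [ 0.00409354,  0.71344295,  0.70070136,  0.77548474],
       [ 0.        ,  0.        ,  0.        ,  1.        ]])}
{'fx': 495.05869955945644, 'fy': 495.05869955945644, 'cx': 326.5680741255177, 'cy': 202.137399886846, 'extrinsics': array([[-0.01840604,  0.99821784, -0.05676576,  0.47783943],
       [-0.99962224, -0.01721351,  0.02142582,  0.05245459],
       [ 0.0204105 ,  0.05713868,  0.99815759,  1.34908392],
       [ 0.        ,  0.        ,  0.        ,  1.        ]])}
{'clock': 0.1, 'joint_pos': array([-1.52639115e+00,  3.13385029e-01,  1.49833524e+00, -1.42503283e-05,
        1.33099559e+00, -2.23410689e-01]), 'dq': array([ 0.00056485, -0.0026741 , -0.00127553,  0.00087607,  0.00038924,
        0.00066893]), 'joint_efforts': array([ 3.58567122e-03, -4.02810395e+01, -2.52638161e+01,  6.96495082e-02,
        3.43442475e-02, -5.60498984e-05]), 'tool_pos': array([ 0.13889836, -0.50607299,  0.23823265]), 'tcp_rot': array([ 0.0940097 ,  0.70080692,  0.09480162, -0.70074567]), 'contact_force': array([ 0.2522208 ,  1.26114982, -0.11817978]), 'wrist_torque': array([-0.00750099,  0.05637383, -0.00325018]), 'grip_width': 0.08799415534990197}
```

View pics/scene0.png

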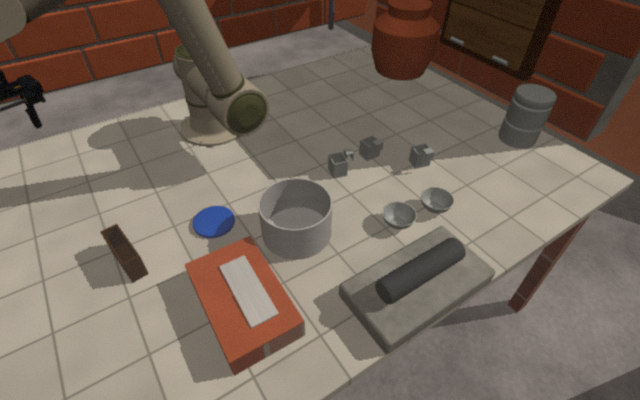

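View pics/top0.png

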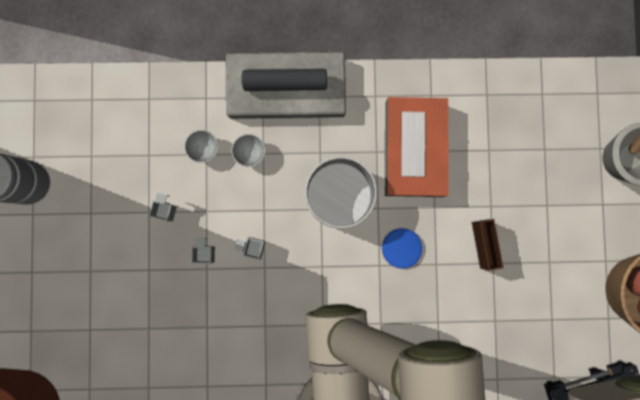

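The views show three cups (top view near (163,208), (203,250), (253,247)), the vessel at (341,193), the step with the cover at (413,145), the trough at (487,245), the bowls at (200,146) and (248,150), and the blue lid at (402,248).

```bash
python3 - <<'E'
from h import *
im=cv2.imread('pics/top0.png'); s=cv2.imread('pics/scene0.png')
a=cv2.resize(im[180:275,135:285],(800,506),interpolation=cv2.INTER_CUBIC)
b=cv2.resize(s[125:185,315:445],(780,360),interpolation=cv2.INTER_CUBIC)
cv2.imwrite('pics/c1.png',a);cv2.imwrite('pics/c2.png',b)
W=cloud('top',np.load('pics/top0.npy')); Ws=cloud('scene',np.load('pics/scene0.npy'))
np.set_printoptions(precision=4,suppress=True)
for u,v in [(341,193),(413,145),(487,245),(200,146),(402,248),(300,250),(163,210),(203,255),(255,247)]: print(u,v,W[v,u])
# vessel rim
for C,n in((W,'top'),(Ws,'scene')):
    def reg(x0,x1,y0,y1,z0,z1):
        m=(C[...,0]>x0)&(C[...,0]<x1)&(C[...,1]>y0)&(C[...,1]<y1)&(C[...,2]>z0)&(C[...,2]<z1); return C[m]
    r=reg(.25,.75,-.1,.25,.09,.125)
    print(n,'rim',len(r),r.min(0),r.max(0))
    q=r[:,:2]; A=np.c_[2*q,np.ones(len(q))]; s_=np.linalg.lstsq(A,(q**2).sum(1),rcond=None)[0]; print(s_[:2],np.sqrt(s_[2]+s_[0]**2+s_[1]**2))
    r=reg(.3,.95,-.4,-.02,.05,.075)
    for lab,r in(('step',r),('trough',reg(.2,.55,-.5,-.25,.06,.085))):
        if len(r)>10: print(n,lab,len(r),r.mean(0),cv2.minAreaRect(r[:,:2].astype(np.float32)))
E
```

```text
341 193 [ 0.5786 -0.0162  0.0039]
413 145 [ 0.697  -0.2046  0.0661]
487 245 [ 0.4299 -0.4108  0.0068]
200 146 [0.7135 0.3658 0.0039]
402 248 [ 0.4264 -0.1775  0.0128]
300 250 [ 0.4258  0.098  -0.0001]
163 210 [0.5406 0.4654 0.0053]
203 255 [0.4175 0.3592 0.0026]
255 247 [0.4364 0.219  0.0045]
top rim 451 [ 0.4851 -0.0969  0.0901] [0.6622 0.0796 0.1185]
[ 0.5729 -0.0091] 0.08720580310988962
top step 6368 [ 0.6856 -0.2174  0.0615] ((0.652297854423523, -0.19012203812599182), (0.6514365077018738, 0.32718878984451294), 13.61493968963623)
top trough 336 [ 0.4316 -0.3989  0.0681] ((0.43256887793540955, -0.3997441530227661), (0.13049732148647308, 0.04377483204007149), 8.159871101379395)
scene rim 1042 [ 0.4823 -0.0983  0.09  ] [0.6648 0.0806 0.1133]
[ 0.5755 -0.0091] 0.0875628999069923
scene step 9193 [ 0.6997 -0.2163  0.0607] ((0.657817006111145, -0.20994733273983002), (0.580475389957428, 0.37958788871765137), 8.525534212822095e-05)
scene trough 325 [ 0.4393 -0.3978  0.0681] ((0.4342515468597412, -0.39824190735816956), (0.13357020914554596, 0.03996164724230766), 8.680521011352539)
```

View pics/c1.png

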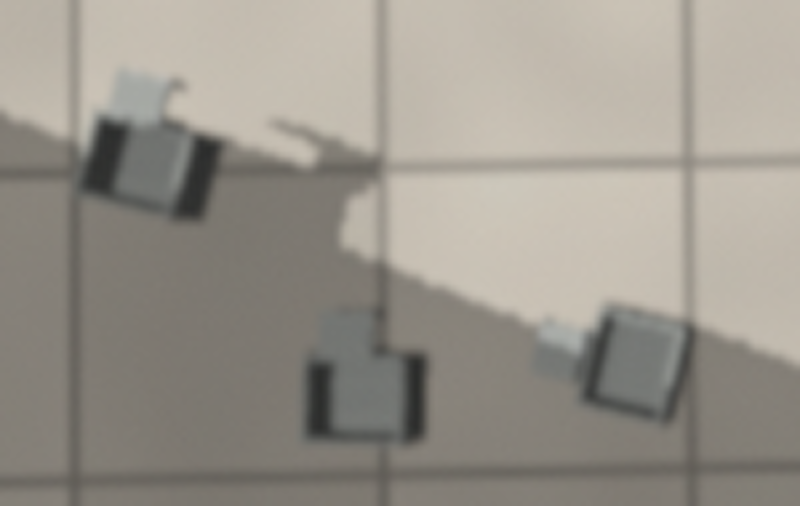

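View pics/c2.png

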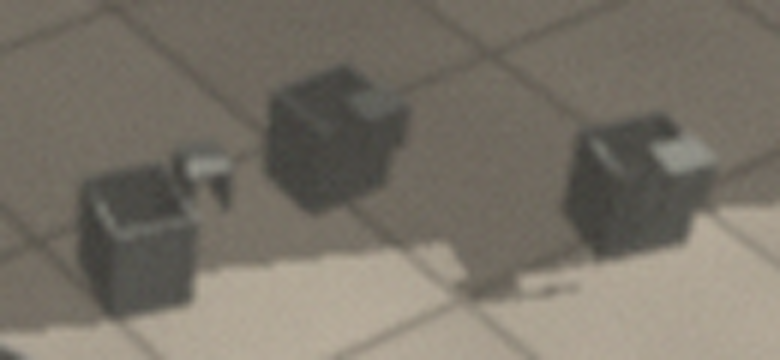

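```bash
cat >> h.py <<'E'
from scipy.optimize import least_squares
np.set_printoptions(precision=4,suppress=True)
BX=[(-22,-20,-25,25,0,55),(20,22,-25,25,0,55),(-22,22,-25,-23,0,55),(-22,22,23,25,0,55),(-22,22,-25,25,0,2),
    (22,25,-13,13,50,72),(22,44,-13,13,68.5,72),(41,44,-13,13,46.5,72)]
BX=np.array(BX)/1000.
def cupd(P,x,y,th,z=0):
    c,s=np.cos(th),np.sin(th); d=P-np.array([x,y,z])
    L=np.stack([c*d[:,0]+s*d[:,1],-s*d[:,0]+c*d[:,1],d[:,2]],-1)
    lo,hi=BX[:,0::2],BX[:,1::2]
    e=np.maximum(np.maximum(lo-L[:,None],L[:,None]-hi),0)
    dd=np.sqrt((e**2).sum(-1)+1e-12); return dd.min(1)
def fitcup(C,g,rad=.06,zmin=.006):
    m=(np.hypot(C[...,0]-g[0],C[...,1]-g[1])<rad)&(C[...,2]>zmin)&(C[...,2]<.085)
    P=C[m]; best=None
    for t in np.arange(0,2*np.pi,np.pi/4):
        r=least_squares(lambda p:cupd(P,*p),[g[0],g[1],t],loss='soft_l1',f_scale=.003)
        if best is None or r.cost<best.cost: best=r
    return best.x,np.median(cupd(P,*best.x)),len(P)
def wrap(a): return (a+np.pi)%(2*np.pi)-np.pi
E
python3 - <<'E'
from h import *
W=cloud('top',np.load('pics/top0.npy')); Ws=cloud('scene',np.load('pics/scene0.npy'))
for g in [(.545,.46),(.42,.36),(.44,.22)]:
    for C in (W,Ws):
        x,e,n=fitcup(C,g); print(x[:2],np.degrees(wrap(x[2])),e,n)
# clusters overall: find other cups z 0.05-0.075
for C in (W,Ws):
    def reg(x0,x1,y0,y1,z0,z1):
        m=(C[...,0]>x0)&(C[...,0]<x1)&(C[...,1]>y0)&(C[...,1]<y1)&(C[...,2]>z0)&(C[...,2]<z1); return C[m]
    r=reg(.5,.9,-.33,-.11,.055,.063); print('step',cv2.minAreaRect(r[:,:2].astype(np.float32)),r[:,2].mean())
    r=reg(.5,.9,-.33,-.11,.0632,.075); print('cover',len(r),cv2.minAreaRect(r[:,:2].astype(np.float32)))
E
```

```text
[0.5374 0.4586] -14.216342685827225 0.00013796897443466087 401
[0.5386 0.4602] -14.603743105588078 1e-06 434
[0.4197 0.353 ] -1.5473745234184169 0.00014772759612683396 351
[0.4217 0.3542] -1.9605009807315399 1e-06 415
[0.4347 0.218 ] 76.68342894077304 3.449515526023466e-05 316
[0.4353 0.2194] 75.33852852469944 1e-06 481
step ((0.6957478523254395, -0.21725156903266907), (0.16157405078411102, 0.26079511642456055), 88.78036499023438) 0.06005007975298449
cover 1763 ((0.694466769695282, -0.2175622582435608), (0.1576402485370636, 0.2586323618888855), 88.6195297241211)
step ((0.6958585381507874, -0.21659238636493683), (0.16035762429237366, 0.2621297538280487), 88.34003448486328) 0.05988231241497458
cover 1275 ((0.7175582647323608, -0.22075994312763214), (0.13222502171993256, 0.20962075889110565), 81.8580093383789)
```

```bash
cat >> h.py <<'E'
from scipy.spatial.transform import Rotation as R
def rot(o): q=o['tcp_rot']; return R.from_quat([q[1],q[2],q[3],q[0]])
def st():
    o=manip.get_obs(); r=rot(o).as_matrix(); 
    print('t',round(o['clock'],2),'tcp',o['tool_pos'],'x',r[:,0],'yhead',np.degrees(np.arctan2(r[1,1],r[0,1])),'g',o['grip_width'],'F',o['contact_force'],'j',o['joint_pos'])
    return o
def plan(xy,z,yh,o=None):
    "steps (units) to TCP xy z with jaw heading yh deg (mod 180)"
    o=o or st(); r=rot(o).as_matrix(); h=np.degrees(np.arctan2(r[1,1],r[0,1]))
    dy=(yh-h+90)%180-90
    print('shift units',(np.array([*xy,z])-o['tool_pos'])/.04,'rz units',dy/10,'tiltfix',np.cross(r[:,0],[0,0,-1])*18/np.pi, 'final j6 approx', )
E
python3 - <<'E'
from h import *
o=st(); plan((.435,.219),.021,76+90)
E
```

```text
t 0.1 tcp [ 0.1389 -0.5061  0.2382] x [-0.0001  0.0011 -1.    ] yhead -74.65507936086772 g 0.08799415534990197 F [ 0.2522  1.2611 -0.1182] j [-1.5264  0.3134  1.4983 -0.      1.331  -0.2234]
t 0.1 tcp [ 0.1389 -0.5061  0.2382] x [-0.0001  0.0011 -1.    ] yhead -74.65507936086772 g 0.08799415534990197 F [ 0.2522  1.2611 -0.1182] j [-1.5264  0.3134  1.4983 -0.      1.331  -0.2234]
shift units [ 7.4025 18.1268 -5.4308] rz units 6.065507936086772 tiltfix [-0.0064 -0.0004 -0.    ] final j6 approx
```

Emit:
servo_tool([
  {"x": 0.7,"y": 1,"rz": 0.6,"hand": 75},
  {"x": 0.7,"y": 1,"rz": 0.6},
  {"x": 0.7,"y": 1,"rz": 0.6},
  {"x": 0.7,"y": 1,"rz": 0.6},
  {"x": 0.7,"y": 1,"rz": 0.6},
  {"x": 0.7,"y": 1,"rz": 0.6},
  {"x": 0.6,"y": 1,"rz": 0.6},
  {"x": 0.6,"y": 1,"rz": 0.6},
])

```text
$.deltas[0]: bad value
```

Emit:
servo_tool([
  {"x": 0.5,"y": 1,"rz": 0.6},
  {"x": 0.5,"y": 1,"rz": 0.6},
  {"x": 0.5,"y": 1},
  {"x": 0.5,"y": 1},
  {"x": 0.2,"y": 1},
  {"x": 0,"y": 1},
  {"y": 1},
  {"y": 1},
])

```text
$.deltas[0]: bad value
```

Emit:
servo_tool([
  {"y": 1,"z": -0.5},
  {"y": 1,"z": -0.5},
  {"z": -0.4},
])

```text
$.deltas[0]: bad value
```

```bash
python3 - <<'E'
from h import *
plan((.435,.219),.021,76+90)
im,d=snap('scene','s1')
C=cloud('scene',d)
for g in [(.538,.459),(.421,.3535),(.435,.219)]:
    x,e,n=fitcup(C,g); print(x[:2],np.degrees(wrap(x[2])),e,n)
E
```

```text
t 0.1 tcp [ 0.1389 -0.5061  0.2382] x [-0.0001  0.0011 -1.    ] yhead -74.65507936086772 g 0.08799415534990197 F [ 0.2522  1.2611 -0.1182] j [-1.5264  0.3134  1.4983 -0.      1.331  -0.2234]
shift units [ 7.4025 18.1268 -5.4308] rz units 6.065507936086772 tiltfix [-0.0064 -0.0004 -0.    ] final j6 approx
[0.5389 0.4601] -15.25945179415487 1e-06 438
[0.4221 0.3541] -2.07644938231583 1e-06 415
[0.4354 0.2194] 75.04389634312781 1e-06 481
```

Emit:
servo_tool([
  {"x": 0.7,"y": 1,"z": 0,"rx": 0,"ry": 0,"rz": 0.6,"hand": 75},
])

```text
clock: 0.28
tool_pos: [0.1662, -0.4668, 0.238]
tcp_rot: [-0.13, -0.695, -0.131, 0.695]
contact_force: [0.6, 0.5, 0.3]
grip_width: 0.0799
```

All seven keys are required. Moving on.

Emit:
servo_tool([
  {"x": 0.7,"y": 1,"z": 0,"rx": 0,"ry": 0,"rz": 0.6,"hand": 75},
  {"x": 0.7,"y": 1,"z": 0,"rx": 0,"ry": 0,"rz": 0.6,"hand": 75},
  {"x": 0.7,"y": 1,"z": 0,"rx": 0,"ry": 0,"rz": 0.6,"hand": 75},
  {"x": 0.7,"y": 1,"z": 0,"rx": 0,"ry": 0,"rz": 0.6,"hand": 75},
  {"x": 0.7,"y": 1,"z": 0,"rx": 0,"ry": 0,"rz": 0.6,"hand": 75},
  {"x": 0.7,"y": 1,"z": 0,"rx": 0,"ry": 0,"rz": 0.6,"hand": 75},
  {"x": 0.7,"y": 1,"z": 0,"rx": 0,"ry": 0,"rz": 0.6,"hand": 75},
  {"x": 0.7,"y": 1,"z": 0,"rx": 0,"ry": 0,"rz": 0.6,"hand": 75},
])

```text
clock: 1.27
tool_pos: [0.3916, -0.1448, 0.2387]
tcp_rot: [0.403, 0.581, 0.403, -0.581]
contact_force: [0.3, -0.9, -0.3]
grip_width: 0.075
```

Emit:
servo_tool([
  {"x": 0.3,"y": 1,"z": 0,"rx": 0,"ry": 0,"rz": 0.6,"hand": 75},
  {"x": 0.3,"y": 1,"z": 0,"rx": 0,"ry": 0,"rz": 0,"hand": 75},
  {"x": 0.3,"y": 1,"z": 0,"rx": 0,"ry": 0,"rz": 0,"hand": 75},
  {"x": 0.2,"y": 1,"z": 0,"rx": 0,"ry": 0,"rz": 0,"hand": 75},
  {"x": 0,"y": 1,"z": 0,"rx": 0,"ry": 0,"rz": 0,"hand": 75},
  {"x": 0,"y": 1,"z": -0.3,"rx": 0,"ry": 0,"rz": 0,"hand": 75},
  {"x": 0,"y": 1,"z": -0.6,"rx": 0,"ry": 0,"rz": 0,"hand": 75},
  {"x": 0,"y": 1,"z": -0.6,"rx": 0,"ry": 0,"rz": 0,"hand": 75},
])

```text
clock: 2.28
tool_pos: [0.4347, 0.175, 0.178]
tcp_rot: [0.432, 0.56, 0.432, -0.56]
contact_force: [-0.1, -0.7, -0.7]
grip_width: 0.075
```

```bash
python3 - <<'E'
from h import *
plan((.435,.219),.021,76+90)
im,d=snap('scene','s2')
C=cloud('scene',d)
for g in [(.538,.459),(.421,.3535),(.435,.219)]:
    x,e,n=fitcup(C,g); print(x[:2],np.degrees(wrap(x[2])),e,n)
E
```

```text
t 2.27 tcp [0.4347 0.175  0.178 ] x [ 0.0003  0.     -1.    ] yhead -14.654273680059184 g 0.07503572783563188 F [-0.0714 -0.7341 -0.6729] j [ 0.132   0.2499  1.7495 -0.      1.142   0.3878]
shift units [ 0.0078  1.099  -3.9255] rz units 0.06542736800591911 tiltfix [-0.0001  0.0014  0.    ] final j6 approx
[0.5388 0.4601] -15.50322574147122 1e-06 436
[0.422  0.3541] -2.3987024356014266 0.00010172002145782882 417
[0.4353 0.2192] 74.73550967141372 1e-06 481
```

Emit:
servo_tool([
  {"x": 0,"y": 1,"z": 0,"rx": 0,"ry": 0,"rz": 0,"hand": 75},
  {"x": 0,"y": 0.1,"z": -0.9,"rx": 0,"ry": 0,"rz": 0,"hand": 75},
  {"x": 0,"y": 0,"z": -1,"rx": 0,"ry": 0,"rz": 0,"hand": 75},
  {"x": 0,"y": 0,"z": -1,"rx": 0,"ry": 0,"rz": 0,"hand": 75},
  {"x": 0,"y": 0,"z": -0.6,"rx": 0,"ry": 0,"rz": 0,"hand": 75},
  {"x": 0,"y": 0,"z": -0.4,"rx": 0,"ry": 0,"rz": 0,"hand": 75},
  {"x": 0,"y": 0,"z": 0,"rx": 0,"ry": 0,"rz": 0,"hand": 75},
])

```text
clock: 3.2
tool_pos: [0.4346, 0.2176, 0.0222]
tcp_rot: [-0.432, -0.559, -0.432, 0.56]
contact_force: [-0.8, -0.1, 0.3]
grip_width: 0.0752
```

Emit:
servo_tool([
  {"x": 0,"y": 0,"z": 0,"rx": 0,"ry": 0,"rz": 0,"hand": 40},
  {"x": 0,"y": 0,"z": 0,"rx": 0,"ry": 0,"rz": 0,"hand": 40},
  {"x": 0,"y": 0,"z": 0,"rx": 0,"ry": 0,"rz": 0,"hand": 40},
  {"x": 0,"y": 0,"z": 0,"rx": 0,"ry": 0,"rz": 0,"hand": 40},
  {"x": 0,"y": 0,"z": 0,"rx": 0,"ry": 0,"rz": 0,"hand": 40},
], force=25)

```text
clock: 3.82
tool_pos: [0.4351, 0.2178, 0.0233]
tcp_rot: [0.432, 0.56, 0.432, -0.559]
contact_force: [-1.3, -0.2, 6.1]
grip_width: 0.0498
```

Emit:
servo_tool([
  {"x": 0,"y": 0,"z": 0.5,"rx": 0,"ry": 0,"rz": 0,"hand": 40},
  {"x": 0,"y": 0,"z": 0.8,"rx": 0,"ry": 0,"rz": 0,"hand": 40},
  {"x": 0,"y": 0,"z": 1,"rx": 0,"ry": 0,"rz": 0,"hand": 40},
  {"x": 0,"y": 0,"z": 0.7,"rx": 0,"ry": 0,"rz": 0,"hand": 40},
])

```text
clock: 4.32
tool_pos: [0.4351, 0.2177, 0.1444]
tcp_rot: [0.432, 0.56, 0.432, -0.559]
contact_force: [0.1, -0.1, -0.2]
grip_width: 0.0497
```

```bash
python3 - <<'E'
from h import *
o=st()
im,d=snap('scene','s3'); C=cloud('scene',d)
def rim(C):
    m=(abs(C[...,0]-.575)<.2)&(abs(C[...,1]+.01)<.13)&(C[...,2]>.102)&(C[...,2]<.114); q=C[m][:,:2]
    for _ in range(4):
        A=np.c_[2*q,np.ones(len(q))]; s=np.linalg.lstsq(A,(q**2).sum(1),rcond=None)[0]; r=np.sqrt(s[2]+s[0]**2+s[1]**2)
        q=q[abs(np.hypot(*(q-s[:2]).T)-r)<.006]
    return s[:2],r,len(q)
print(rim(C),rim(cloud('top',np.load('pics/top0.npy'))))
E
```

```text
t 4.33 tcp [0.4351 0.2177 0.1444] x [ 0.0015  0.0003 -1.    ] yhead -14.655861238109239 g 0.04970499334314034 F [ 0.1404 -0.1375 -0.2036] j [ 0.2226  0.3287  1.741  -0.      1.0704  0.4784]
(array([ 0.5751, -0.0091]), np.float64(0.0874677785630567), 540) (array([ 0.5731, -0.0093]), np.float64(0.08741125615802936), 365)
```

View pics/s3.png

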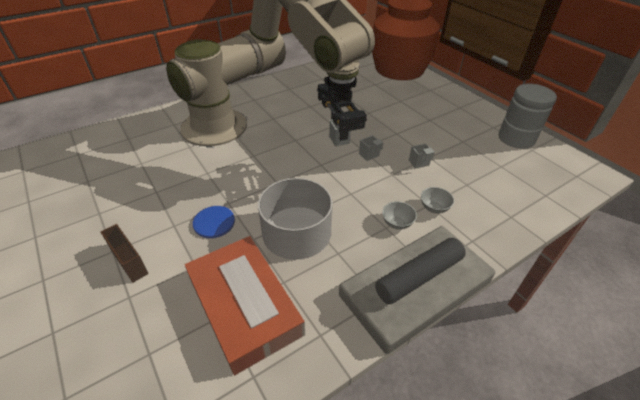

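Emit:
servo_tool([
  {"x": 0,"y": -0.6,"z": 0,"rx": 0,"ry": 0,"rz": -0.5,"hand": 40},
  {"x": 0.1,"y": -1,"z": 0,"rx": 0,"ry": 0,"rz": -0.6,"hand": 40},
  {"x": 0.2,"y": -1,"z": 0,"rx": 0,"ry": 0,"rz": -0.6,"hand": 40},
  {"x": 0.2,"y": -1,"z": 0,"rx": 0,"ry": 0,"rz": -0.6,"hand": 40},
  {"x": 0.2,"y": -1,"z": 0,"rx": 0,"ry": 0,"rz": -0.6,"hand": 40},
  {"x": 0.1,"y": -1,"z": 0,"rx": 0,"ry": 0,"rz": -0.6,"hand": 40},
  {"x": 0,"y": -1,"z": 0,"rx": 0,"ry": 0,"rz": 0,"hand": 40},
  {"x": 0,"y": -0.6,"z": 0,"rx": 0,"ry": 0,"rz": 0,"hand": 40},
])

```text
clock: 5.38
tool_pos: [0.4666, -0.0719, 0.1421]
tcp_rot: [-0.243, -0.664, -0.243, 0.664]
contact_force: [1.4, 0.0, -1.5]
grip_width: 0.0496
```

Emit:
servo_tool([
  {"x": 0,"y": -0.4,"z": 0,"rx": 0,"ry": 0,"rz": 0,"hand": 40},
  {"x": 0.2,"y": 0,"z": 0,"rx": 0,"ry": 0,"rz": 0,"hand": 40},
  {"x": 0,"y": 0,"z": 0,"rx": 0,"ry": 0,"rz": 0,"hand": 40},
])

```text
clock: 5.75
tool_pos: [0.4754, -0.0856, 0.1425]
tcp_rot: [0.244, 0.664, 0.244, -0.664]
contact_force: [-0.2, 0.8, -1.0]
grip_width: 0.0502
```

```bash
cat >> h.py <<'E'
def rim(C,c=(.575,-.01)):
    m=(abs(C[...,0]-c[0])<.12)&(abs(C[...,1]-c[1])<.12)&(C[...,2]>.103)&(C[...,2]<.112); q=C[m][:,:2]
    f=lambda p:np.hypot(q[:,0]-p[0],q[:,1]-p[1])-.088
    r=least_squares(f,c,loss='soft_l1',f_scale=.003); return r.x,np.median(abs(r.fun)),len(q)
def fitheld(C,tcp,yaw,bz,dz=(.0,.075)):
    "fit cup in hand: x,y free, yaw given(rad), bottom z bz; use points lower than body"
    m=(np.hypot(C[...,0]-tcp[0],C[...,1]-tcp[1])<.055)&(C[...,2]>bz-.005)&(C[...,2]<bz+.078)
    P=C[m]
    r=least_squares(lambda p:cupd(P,p[0],p[1],yaw,p[2]),[tcp[0],tcp[1],bz],loss='soft_l1',f_scale=.002)
    return r.x,np.median(cupd(P,r.x[0],r.x[1],yaw,r.x[2])),len(P)
def crop(im,u,v,w,tag,s=6):
    h=int(w*.75); v0=max(v-h//2,0);u0=max(u-w//2,0)
    a=im[v0:v0+h,u0:u0+w,::-1]; cv2.imwrite(f'pics/{tag}.png',cv2.resize(np.ascontiguousarray(a),None,fx=s,fy=s,interpolation=cv2.INTER_CUBIC))
E
python3 - <<'E'
from h import *
o=st()
im,d=snap('scene','s4'); C=cloud('scene',d)
print(rim(C)); yaw=np.radians(75.3)+np.radians(-49.66+14.66)
print(fitheld(C,o['tool_pos'],yaw,o['tool_pos'][2]-.0233))
c=rim(C)[0]; ph=np.radians(220); print('target',c+.121*np.array([np.cos(ph),np.sin(ph)]))
crop(im,280,190,130,'s4c')
E
```

```text
t 5.75 tcp [ 0.4754 -0.0856  0.1425] x [-0.      0.0003 -1.    ] yhead -49.60894847682539 g 0.0501625674759907 F [-0.1755  0.8433 -0.9539] j [-0.4214  0.3248  1.7521  0.0003  1.0647  0.4444]
(array([ 0.5753, -0.009 ]), np.float64(0.0010394095615826882), 491)
(array([ 0.4806, -0.0842,  0.1224]), np.float64(0.0003777228566042558), 594)
target [ 0.4826 -0.0867]
```

View pics/s4c.png

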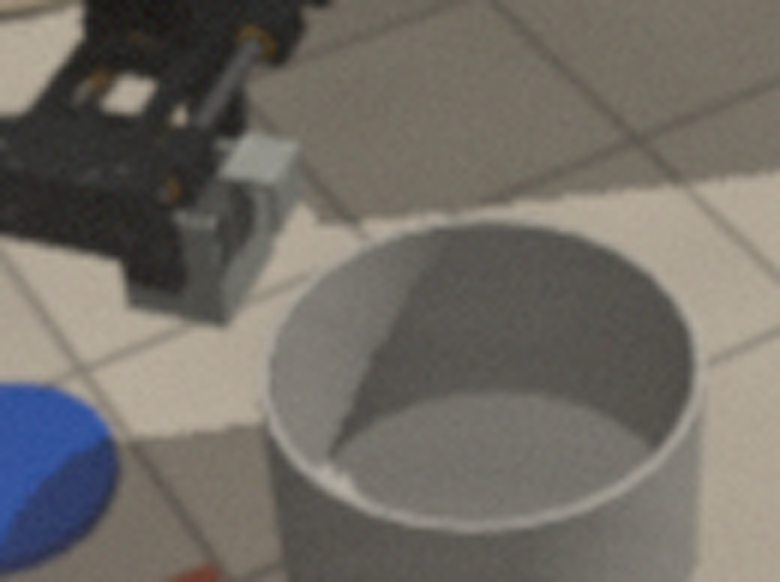

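```bash
cat >> h.py <<'E'
def hooktop(C,tcp,yaw,bz):
    d=C-np.array([tcp[0],tcp[1],bz]); c,s=np.cos(yaw),np.sin(yaw)
    a=c*d[...,0]+s*d[...,1]; b=-s*d[...,0]+c*d[...,1]
    m=(a>.012)&(a<.065)&(abs(b)<.035)&(d[...,2]>.066)&(d[...,2]<.078)
    print('hook strip rel tcp: along',np.percentile(a[m],[2,98]),'lat',np.percentile(b[m],[2,98]),'z',np.median(d[m][:,2]),m.sum())
E
python3 - <<'E'
from h import *
o=st(); yaw=np.radians(75.3-35)
for n in('scene','top'):
    im,d=snap(n,n+'5'); C=cloud(n,d)
    hooktop(C,o['tool_pos'],yaw,o['tool_pos'][2]-.0233)
    t=o['tool_pos']; dark=im.max(2)<90
    C2=C.copy(); C2[dark]=9
    print(fitheld(C2,t,yaw,t[2]-.0233)); print(rim(C))
crop(im,345,235,130,'t5c')
E
```

```text
t 5.8 tcp [ 0.4751 -0.0854  0.1426] x [-0.0002  0.0002 -1.    ] yhead -49.5862913567861 g 0.04964190469615856 F [ 0.0871  0.0168 -0.0728] j [-0.4213  0.3243  1.7528  0.0001  1.0648  0.4441]
hook strip rel tcp: along [0.0261 0.0478] lat [-0.0138  0.0125] z 0.07123177776744362 89
(array([ 0.4789, -0.0828,  0.1196]), np.float64(1e-06), 272)
(array([ 0.5753, -0.009 ]), np.float64(0.001108568823077291), 506)Traceback (most recent call last):
  File "<stdin>", line 5, in <module>
  File "h.py", line 59, in hooktop
    print('hook strip rel tcp: along',np.percentile(a[m],[2,98]),'lat',np.percentile(b[m],[2,98]),'z',np.median(d[m][:,2]),m.sum())
                                      ~~~~~~~~~~~~~^^^^^^^^^^^^^
    return _quantile_unchecked(
        a, q, axis, out, overwrite_input, method, keepdims, weights)
    return _ureduce(a,
                    func=_quantile_ureduce_func,
    ...<5 lines>...
                    overwrite_input=overwrite_input,
                    method=method)
    r = func(a, **kwargs)
    result = _quantile(arr,
                       quantiles=q,
    ...<2 lines>...
                       out=out,
                       weights=wgt)
    slices_having_nans = np.isnan(arr[-1, ...])
                                  ~~~^^^^^^^^^
IndexError: index -1 is out of bounds for axis 0 with size 0
```

Emit:
servo_tool([
  {"x": 0.1,"y": -0.1,"z": 0,"rx": 0,"ry": 0,"rz": 0,"hand": 40},
  {"x": 0,"y": 0,"z": -0.4,"rx": 0,"ry": 0,"rz": 0,"hand": 40},
  {"x": 0,"y": 0,"z": -0.4,"rx": 0,"ry": 0,"rz": 0,"hand": 40},
  {"x": 0,"y": 0,"z": 0,"rx": 0,"ry": 0,"rz": 0,"hand": 40},
])

```text
clock: 6.4
tool_pos: [0.4786, -0.0901, 0.11]
tcp_rot: [-0.243, -0.663, -0.244, 0.664]
contact_force: [0.3, -0.3, -0.2]
grip_width: 0.0497
```

```bash
python3 - <<'E'
from h import *
o=st(); yaw=np.radians(75.3-35)
im,d=snap('scene','s6'); C=cloud('scene',d)
t=o['tool_pos'];hooktop(C,t,yaw,t[2]-.023)
crop(im,280,200,130,'s6c')
E
```

```text
t 6.4 tcp [ 0.4786 -0.0901  0.11  ] x [-0.0018  0.0008 -1.    ] yhead -49.65003623087679 g 0.04965543734138799 F [ 0.3275 -0.2626 -0.2144] j [-0.4273  0.3798  1.7728 -0.      0.991   0.4393]
hook strip rel tcp: along [0.025  0.0475] lat [-0.0139  0.0129] z 0.07073343917708269 87
```

View pics/s6c.png

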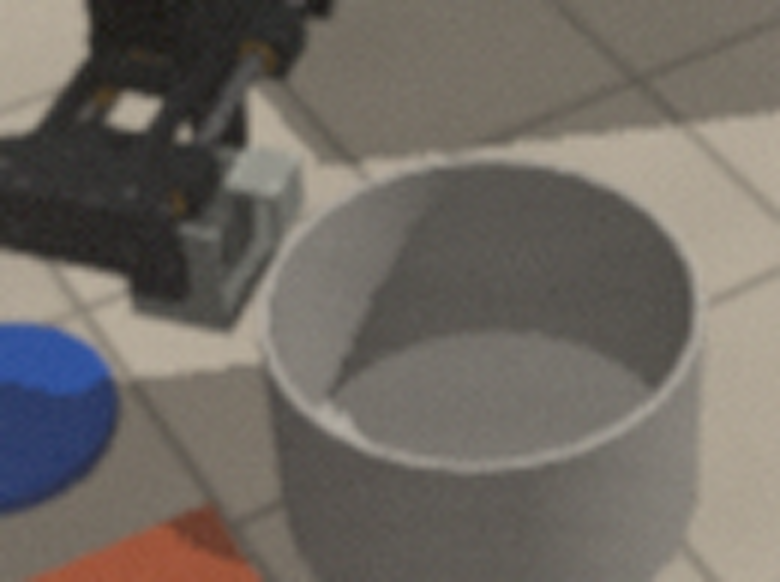

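Emit:
servo_tool([
  {"x": 0,"y": 0,"z": -0.4,"rx": 0,"ry": 0,"rz": 0,"hand": 40},
  {"x": 0,"y": 0,"z": -0.3,"rx": 0,"ry": 0,"rz": 0,"hand": 40},
  {"x": 0,"y": 0,"z": -0.2,"rx": 0,"ry": 0,"rz": 0,"hand": 40},
  {"x": 0,"y": 0,"z": -0.1,"rx": 0,"ry": 0,"rz": 0,"hand": 40},
  {"x": 0,"y": 0,"z": 0,"rx": 0,"ry": 0,"rz": 0,"hand": 40},
])

```text
clock: 7.08
tool_pos: [0.479, -0.0903, 0.0707]
tcp_rot: [-0.244, -0.664, -0.244, 0.664]
contact_force: [0.2, -0.1, -0.0]
grip_width: 0.0497
```

Emit:
servo_tool([
  {"x": 0,"y": 0,"z": -0.1,"rx": 0,"ry": 0,"rz": 0,"hand": 40},
  {"x": 0,"y": 0,"z": 0,"rx": 0,"ry": 0,"rz": 0,"hand": 40},
])

```text
clock: 7.32
tool_pos: [0.4788, -0.0903, 0.0666]
tcp_rot: [-0.244, -0.664, -0.244, 0.664]
contact_force: [-0.5, 0.2, -1.2]
grip_width: 0.0498
```

```bash
python3 - <<'E'
from h import *
o=st(); yaw=np.radians(75.3-35)
im,d=snap('scene','s7'); C=cloud('scene',d); print(rim(C))
t=o['tool_pos'];hooktop(C,t,yaw,t[2]-.023)
crop(im,280,200,130,'s7c')
E
```

```text
t 7.33 tcp [ 0.4788 -0.0903  0.0666] x [-0.0002  0.0001 -1.    ] yhead -49.65427291662867 g 0.04983207058067093 F [-0.4759  0.1682 -1.2395] j [-0.4273  0.4492  1.8084  0.      0.8843  0.4393]
(array([ 0.5749, -0.0092]), np.float64(0.0011787463932963413), 522)
hook strip rel tcp: along [0.0253 0.0471] lat [-0.0258  0.0248] z 0.07088508251308082 92
```

View pics/s7c.png

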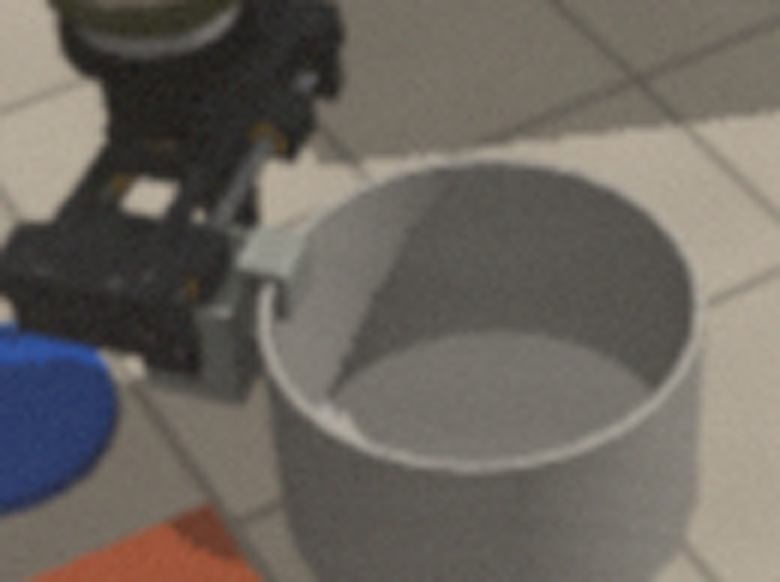

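Hook is over the rim (crop (275,255)). Lower the last ~2 mm and release gently.

Emit:
servo_tool([
  {"x": 0,"y": 0,"z": -0.05,"rx": 0,"ry": 0,"rz": 0,"hand": 40},
  {"x": 0,"y": 0,"z": 0,"rx": 0,"ry": 0,"rz": 0,"hand": 40},
])

```text
clock: 7.62
tool_pos: [0.479, -0.0903, 0.0648]
tcp_rot: [0.244, 0.664, 0.244, -0.664]
contact_force: [0.7, -0.3, 0.1]
grip_width: 0.0497
```

Emit:
servo_tool([
  {"x": 0,"y": 0,"z": 0,"rx": 0,"ry": 0,"rz": 0,"hand": 52},
  {"x": 0,"y": 0,"z": 0,"rx": 0,"ry": 0,"rz": 0,"hand": 56},
  {"x": 0,"y": 0,"z": 0,"rx": 0,"ry": 0,"rz": 0,"hand": 64},
  {"x": 0,"y": 0,"z": 0,"rx": 0,"ry": 0,"rz": 0,"hand": 70},
])

```text
clock: 8.12
tool_pos: [0.4789, -0.0903, 0.0647]
tcp_rot: [-0.244, -0.664, -0.244, 0.664]
contact_force: [-0.1, -0.0, -0.2]
grip_width: 0.0697
```

Emit:
servo_tool([
  {"x": 0,"y": 0,"z": 0.4,"rx": 0,"ry": 0,"rz": 0,"hand": 70},
  {"x": 0,"y": 0,"z": 0.8,"rx": 0,"ry": 0,"rz": 0,"hand": 70},
  {"x": 0,"y": 0,"z": 1,"rx": 0,"ry": 0,"rz": 0,"hand": 70},
  {"x": 0,"y": 0.5,"z": 0.8,"rx": 0,"ry": 0,"rz": 0,"hand": 70},
  {"x": 0,"y": 1,"z": 0.3,"rx": 0,"ry": 0,"rz": 0,"hand": 70},
  {"x": -0.2,"y": 1,"z": 0,"rx": 0,"ry": 0,"rz": 0,"hand": 70},
  {"x": -0.2,"y": 1,"z": 0,"rx": 0,"ry": 0,"rz": 0,"hand": 70},
  {"x": -0.2,"y": 1,"z": 0,"rx": 0,"ry": 0,"rz": 0,"hand": 70},
])

```text
clock: 9.12
tool_pos: [0.4545, 0.091, 0.1968]
tcp_rot: [0.244, 0.664, 0.244, -0.664]
contact_force: [1.1, -0.2, -0.6]
grip_width: 0.0702
```

```bash
python3 - <<'E'
from h import *
o=st()
im,d=snap('scene','s8'); C=cloud('scene',d); print(rim(C))
for g in [(.538,.459),(.421,.3535)]:
    x,e,n=fitcup(C,g); print(x[:2],np.degrees(wrap(x[2])),e,n)
E
```

```text
t 9.12 tcp [0.4545 0.091  0.1968] x [ 0.0001  0.     -1.    ] yhead -49.664538893497195 g 0.07022273832775021 F [ 1.1001 -0.2444 -0.5898] j [-0.0561  0.2176  1.7376  0.      1.1863  0.8106]
(array([ 0.5751, -0.0091]), np.float64(0.0011783670462111456), 527)
[0.5387 0.4602] -15.551785297873867 1e-06 429
[0.4218 0.3541] -2.1393530096414373 2.8465222551753257e-05 415
```

View pics/s8.png

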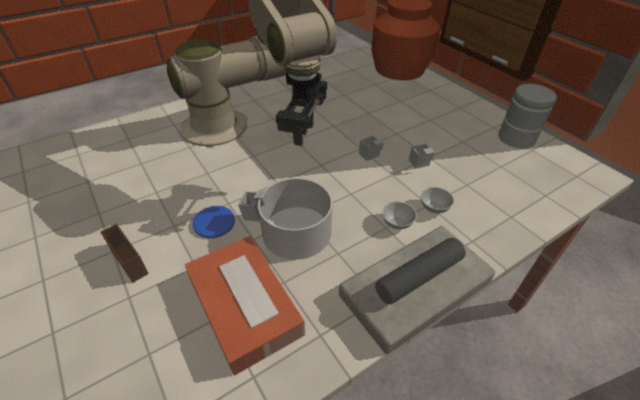

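Emit:
servo_tool([
  {"x": -0.1,"y": 1,"z": 0,"rx": 0,"ry": 0,"rz": -0.6,"hand": 75},
  {"x": -0.1,"y": 1,"z": 0,"rx": 0,"ry": 0,"rz": -0.6,"hand": 75},
  {"x": -0.1,"y": 1,"z": 0,"rx": 0,"ry": 0,"rz": -0.6,"hand": 75},
  {"x": -0.2,"y": 1,"z": 0,"rx": 0,"ry": 0,"rz": -0.6,"hand": 75},
  {"x": -0.2,"y": 1,"z": 0,"rx": 0,"ry": 0,"rz": -0.6,"hand": 75},
  {"x": -0.1,"y": 1,"z": 0,"rx": 0,"ry": 0,"rz": -0.6,"hand": 75},
  {"x": 0,"y": 0.5,"z": -0.5,"rx": 0,"ry": 0,"rz": -0.6,"hand": 75},
  {"x": 0,"y": 0,"z": -0.8,"rx": 0,"ry": 0,"rz": 0,"hand": 75},
])

```text
clock: 10.18
tool_pos: [0.423, 0.3511, 0.1445]
tcp_rot: [-0.01, 0.708, -0.01, -0.706]
contact_force: [0.7, 0.6, -0.9]
grip_width: 0.0753
```

```bash
python3 - <<'E'
from h import *
plan((.421,.3538),.022,88)
E
```

```text
t 10.18 tcp [0.423  0.3511 0.1445] x [ 0.0018  0.0011 -1.    ] yhead -91.61225579477815 g 0.07527130847439968 F [ 0.7346  0.6026 -0.9134] j [0.4796 0.455  1.5517 0.0001 1.1329 2.0785]
shift units [-0.0488  0.0669 -3.0629] rz units -0.03877442052218498 tiltfix [-0.006   0.0101  0.    ] final j6 approx
```

Emit:
servo_tool([
  {"x": -0.05,"y": 0.05,"z": 0,"rx": 0,"ry": 0,"rz": 0,"hand": 75},
  {"x": 0,"y": 0,"z": -0.8,"rx": 0,"ry": 0,"rz": 0,"hand": 75},
  {"x": 0,"y": 0,"z": -1,"rx": 0,"ry": 0,"rz": 0,"hand": 75},
  {"x": 0,"y": 0,"z": -0.8,"rx": 0,"ry": 0,"rz": 0,"hand": 75},
  {"x": 0,"y": 0,"z": -0.4,"rx": 0,"ry": 0,"rz": 0,"hand": 75},
  {"x": 0,"y": 0,"z": 0,"rx": 0,"ry": 0,"rz": 0,"hand": 75},
])

```text
clock: 10.92
tool_pos: [0.4212, 0.3517, 0.0251]
tcp_rot: [0.01, -0.707, 0.01, 0.707]
contact_force: [-0.1, 0.0, -0.3]
grip_width: 0.0749
```

Emit:
servo_tool([
  {"x": 0,"y": 0,"z": 0,"rx": 0,"ry": 0,"rz": 0,"hand": 40},
  {"x": 0,"y": 0,"z": 0,"rx": 0,"ry": 0,"rz": 0,"hand": 40},
  {"x": 0,"y": 0,"z": 0,"rx": 0,"ry": 0,"rz": 0,"hand": 40},
  {"x": 0,"y": 0,"z": 0,"rx": 0,"ry": 0,"rz": 0,"hand": 40},
  {"x": 0,"y": 0,"z": 0,"rx": 0,"ry": 0,"rz": 0,"hand": 40},
], force=25)

```text
clock: 11.55
tool_pos: [0.4214, 0.3521, 0.0256]
tcp_rot: [-0.011, 0.708, -0.01, -0.707]
contact_force: [-1.1, 0.7, 5.3]
grip_width: 0.0498
```

Emit:
servo_tool([
  {"x": 0,"y": 0,"z": 0.5,"rx": 0,"ry": 0,"rz": 0,"hand": 40},
  {"x": 0,"y": 0,"z": 0.8,"rx": 0,"ry": 0,"rz": 0,"hand": 40},
  {"x": 0,"y": 0,"z": 1,"rx": 0,"ry": 0,"rz": 0,"hand": 40},
  {"x": 0,"y": 0,"z": 0.8,"rx": 0,"ry": 0,"rz": 0,"hand": 40},
])

```text
clock: 12.05
tool_pos: [0.4208, 0.3516, 0.1502]
tcp_rot: [-0.01, 0.707, -0.01, -0.707]
contact_force: [0.3, -0.4, -1.0]
grip_width: 0.0498
```

```bash
python3 - <<'E'
from h import *
o=st(); t=o['tool_pos']
im,d=snap('scene','s9'); C=cloud('scene',d); c=rim(C)[0]; print(rim(C))
hooktop(C,t,np.radians(-2),t[2]-.023)
for ph in (155,160,165):
    p=np.radians(ph); print(ph,c+.121*np.array([np.cos(p),np.sin(p)]))
E
```

```text
t 12.05 tcp [0.4208 0.3516 0.1502] x [ 0.0004  0.0001 -1.    ] yhead -91.65582871454036 g 0.049750840411950374 F [ 0.2507 -0.4304 -1.024 ] j [ 0.4824  0.4467  1.5482 -0.0001  1.1464  2.0821]
(array([ 0.5752, -0.0091]), np.float64(0.0012274838174211322), 533)
hook strip rel tcp: along [0.0124 0.0434] lat [-0.0325  0.0343] z 0.06785369066232372 51
155 [0.4655 0.042 ]
160 [0.4615 0.0322]
165 [0.4583 0.0222]
```

View pics/s9.png

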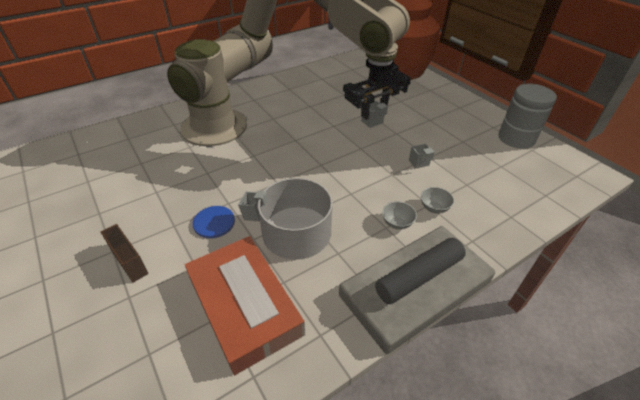

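Emit:
servo_tool([
  {"x": 0.1,"y": -0.6,"z": 0,"rx": 0,"ry": 0,"rz": -0.4,"hand": 40},
  {"x": 0.1,"y": -1,"z": 0,"rx": 0,"ry": 0,"rz": -0.5,"hand": 40},
  {"x": 0.1,"y": -1,"z": 0,"rx": 0,"ry": 0,"rz": -0.5,"hand": 40},
  {"x": 0.2,"y": -1,"z": 0,"rx": 0,"ry": 0,"rz": -0.5,"hand": 40},
  {"x": 0.2,"y": -1,"z": 0,"rx": 0,"ry": 0,"rz": -0.4,"hand": 40},
  {"x": 0.2,"y": -1,"z": 0,"rx": 0,"ry": 0,"rz": 0,"hand": 40},
  {"x": 0.1,"y": -1,"z": 0,"rx": 0,"ry": 0,"rz": 0,"hand": 40},
  {"x": 0.1,"y": -0.6,"z": 0,"rx": 0,"ry": 0,"rz": 0,"hand": 40},
])

```text
clock: 13.1
tool_pos: [0.4647, 0.0621, 0.1481]
tcp_rot: [0.151, -0.69, 0.152, 0.691]
contact_force: [-0.2, -0.6, -1.3]
grip_width: 0.0497
```

Emit:
servo_tool([
  {"x": 0,"y": -0.5,"z": 0,"rx": 0,"ry": 0,"rz": 0,"hand": 40},
  {"x": 0,"y": 0,"z": 0,"rx": 0,"ry": 0,"rz": 0,"hand": 40},
])

```text
clock: 13.35
tool_pos: [0.4647, 0.043, 0.1482]
tcp_rot: [0.152, -0.69, 0.152, 0.691]
contact_force: [0.2, -0.1, -1.0]
grip_width: 0.0499
```

```bash
python3 - <<'E'
from h import *
o=st(); t=o['tool_pos']; r=rot(o).as_matrix(); h=np.degrees(np.arctan2(r[1,1],r[0,1])); yaw=np.radians(h+91.65-2)
im,d=snap('scene','s10'); C=cloud('scene',d); c=rim(C)[0]; print(rim(C),np.degrees(yaw))
hooktop(C,t,yaw,t[2]-.0255)
C[im.max(2)<80]=9
print(fitheld(C,t,yaw,t[2]-.0255)); print('target',c-.121*np.array([np.cos(yaw),np.sin(yaw)]))
crop(im,290,180,130,'s10c')
E
```

```text
t 13.35 tcp [0.4647 0.043  0.1482] x [-0.0009  0.0001 -1.    ] yhead -114.76641650716394 g 0.0499182010425647 F [ 0.188  -0.0952 -1.0374] j [-0.1597  0.2845  1.7915 -0.0001  1.0665  1.8434]
(array([ 0.5753, -0.009 ]), np.float64(0.0012300457212747126), 512) -25.116416507163933
hook strip rel tcp: along [0.0169 0.0445] lat [-0.0107  0.0221] z 0.0706109665797455 81
(array([0.4651, 0.0446, 0.1232]), np.float64(1e-06), 253)
target [0.4657 0.0424]
```

View pics/s10c.png

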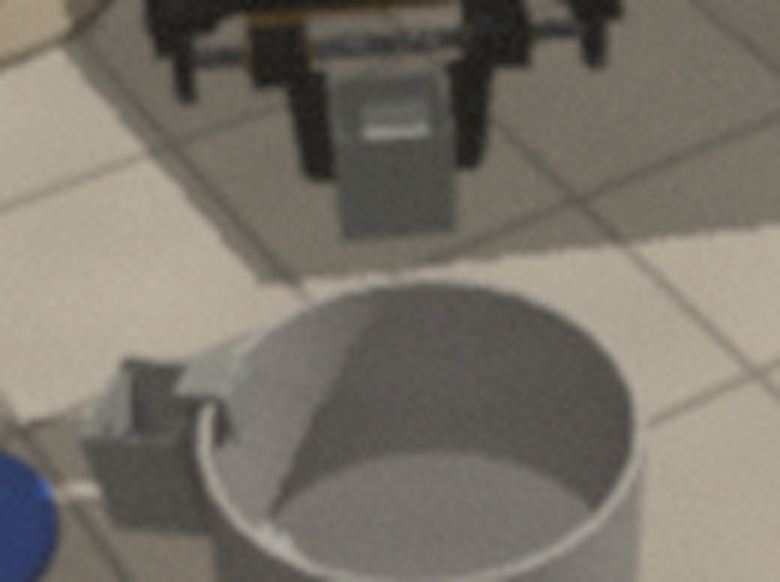

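Emit:
servo_tool([
  {"x": 0,"y": -0.05,"z": -0.3,"rx": 0,"ry": 0,"rz": 0,"hand": 40},
  {"x": 0,"y": 0,"z": -0.5,"rx": 0,"ry": 0,"rz": 0,"hand": 40},
  {"x": 0,"y": 0,"z": -0.3,"rx": 0,"ry": 0,"rz": 0,"hand": 40},
  {"x": 0,"y": 0,"z": -0.2,"rx": 0,"ry": 0,"rz": 0,"hand": 40},
  {"x": 0,"y": 0,"z": -0.2,"rx": 0,"ry": 0,"rz": 0,"hand": 40},
  {"x": 0,"y": 0,"z": -0.2,"rx": 0,"ry": 0,"rz": 0,"hand": 40},
  {"x": 0,"y": 0,"z": -0.2,"rx": 0,"ry": 0,"rz": 0,"hand": 40},
  {"x": 0,"y": 0,"z": 0,"rx": 0,"ry": 0,"rz": 0,"hand": 40},
])

```text
clock: 14.4
tool_pos: [0.4647, 0.0417, 0.0722]
tcp_rot: [0.151, -0.69, 0.151, 0.691]
contact_force: [-0.3, -0.2, -0.9]
grip_width: 0.0495
```

```bash
python3 - <<'E'
from h import *
o=st()
im,d=snap('scene','s11'); C=cloud('scene',d); print(rim(C))
crop(im,290,180,130,'s11c')
E
```

```text
t 14.4 tcp [0.4647 0.0417 0.0722] x [-0.001   0.0002 -1.    ] yhead -114.66172387881939 g 0.049522600222743754 F [-0.3167 -0.2277 -0.8809] j [-0.1624  0.403   1.8643  0.      0.8753  1.8388]
(array([ 0.575 , -0.0089]), np.float64(0.0012887788828389452), 547)
```

View pics/s11c.png

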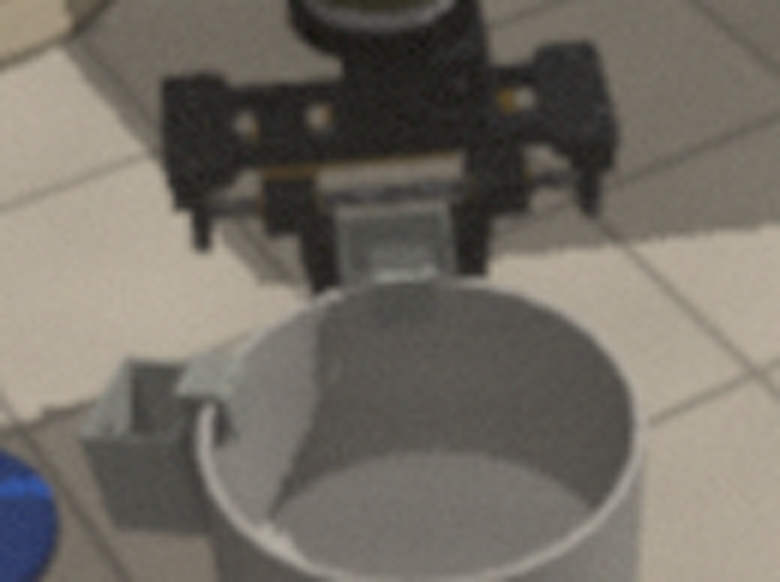

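Emit:
servo_tool([
  {"x": 0,"y": 0,"z": -0.1,"rx": 0,"ry": 0,"rz": 0,"hand": 40},
  {"x": 0,"y": 0,"z": -0.05,"rx": 0,"ry": 0,"rz": 0,"hand": 40},
  {"x": 0,"y": 0,"z": 0,"rx": 0,"ry": 0,"rz": 0,"hand": 40},
])

```text
clock: 14.82
tool_pos: [0.4651, 0.0417, 0.067]
tcp_rot: [-0.151, 0.691, -0.151, -0.691]
contact_force: [-0.9, -2.5, 1.3]
grip_width: 0.05
```

Emit:
servo_tool([
  {"x": 0,"y": 0,"z": 0,"rx": 0,"ry": 0,"rz": 0,"hand": 52},
  {"x": 0,"y": 0,"z": 0,"rx": 0,"ry": 0,"rz": 0,"hand": 56},
  {"x": 0,"y": 0,"z": 0,"rx": 0,"ry": 0,"rz": 0,"hand": 64},
  {"x": 0,"y": 0,"z": 0,"rx": 0,"ry": 0,"rz": 0,"hand": 70},
])

```text
clock: 15.32
tool_pos: [0.4649, 0.0417, 0.0667]
tcp_rot: [0.151, -0.691, 0.151, 0.691]
contact_force: [0.4, 0.4, -0.6]
grip_width: 0.0695
```

Emit:
servo_tool([
  {"x": 0,"y": 0,"z": 0.4,"rx": 0,"ry": 0,"rz": 0,"hand": 70},
  {"x": 0,"y": 0,"z": 0.8,"rx": 0,"ry": 0,"rz": 0,"hand": 70},
  {"x": 0,"y": 0,"z": 1,"rx": 0,"ry": 0,"rz": 0,"hand": 70},
  {"x": 0,"y": 0.5,"z": 0.8,"rx": 0,"ry": 0,"rz": 1,"hand": 70},
  {"x": 0,"y": 1,"z": 0.3,"rx": 0,"ry": 0,"rz": 1,"hand": 70},
  {"x": 0,"y": 1,"z": 0,"rx": 0,"ry": 0,"rz": 1,"hand": 70},
  {"x": 0,"y": 1,"z": 0,"rx": 0,"ry": 0,"rz": 1,"hand": 70},
  {"x": 0,"y": 1,"z": 0,"rx": 0,"ry": 0,"rz": 1,"hand": 70},
])

```text
clock: 16.32
tool_pos: [0.4647, 0.223, 0.1987]
tcp_rot: [0.157, 0.689, 0.157, -0.689]
contact_force: [1.0, -0.0, 0.1]
grip_width: 0.0699
```

Emit:
servo_tool([
  {"x": 0.2,"y": 1,"z": 0,"rx": 0,"ry": 0,"rz": 1,"hand": 75},
  {"x": 0.2,"y": 1,"z": 0,"rx": 0,"ry": 0,"rz": 1,"hand": 75},
  {"x": 0.2,"y": 1,"z": 0,"rx": 0,"ry": 0,"rz": 1,"hand": 75},
  {"x": 0.3,"y": 1,"z": 0,"rx": 0,"ry": 0,"rz": 1,"hand": 75},
  {"x": 0.3,"y": 1,"z": 0,"rx": 0,"ry": 0,"rz": 1,"hand": 75},
  {"x": 0.3,"y": 0.8,"z": 0,"rx": 0,"ry": 0,"rz": 1,"hand": 75},
  {"x": 0.3,"y": 0,"z": 0,"rx": 0,"ry": 0,"rz": 1,"hand": 75},
  {"x": 0,"y": 0,"z": 0,"rx": 0,"ry": 0,"rz": 1,"hand": 75},
])

```text
clock: 17.32
tool_pos: [0.5373, 0.4538, 0.1978]
tcp_rot: [0.563, 0.427, 0.564, -0.427]
contact_force: [-0.1, 1.3, -0.4]
grip_width: 0.0748
```

```bash
python3 - <<'E'
from h import *
im,d=snap('scene','s12'); C=cloud('scene',d); print(rim(C))
for g in [(.538,.459)]:
    x,e,n=fitcup(C,g); print(x[:2],np.degrees(wrap(x[2])),e,n)
plan((x[0]-.0005,x[1]-.001),.022,np.degrees(x[2])+90)
E
```

```text
(array([ 0.5753, -0.0091]), np.float64(0.001287284313987093), 532)
[0.5387 0.46  ] -14.237562606671222 1e-06 435
t 17.38 tcp [0.537  0.4537 0.198 ] x [-0.0009 -0.0005 -1.    ] yhead 16.066251558443586 g 0.07527141641452377 F [-0.9153 -0.8751 -0.3838] j [ 0.5353  0.7565  0.9046 -0.      1.4816  0.2549]
shift units [ 0.0295  0.1322 -4.3991] rz units 5.96961858348852 tiltfix [ 0.0031 -0.0049  0.    ] final j6 approx
```

View pics/s12.png

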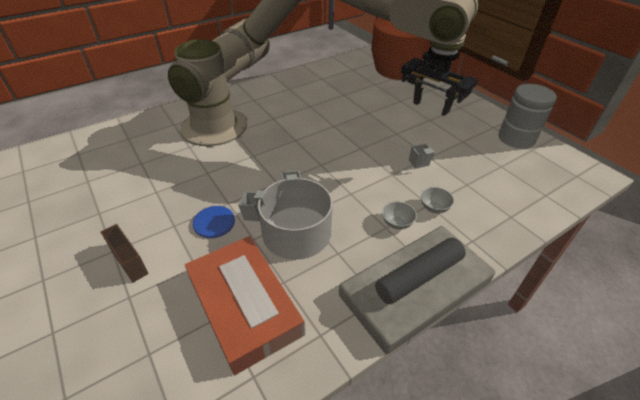

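Two cups hang ((250,203) and (292,178)). Now the third: rotate 60° to a jaw heading of 75.6°.

Emit:
servo_tool([
  {"x": 0,"y": 0.1,"z": 0,"rx": 0,"ry": 0,"rz": 1,"hand": 75},
  {"x": 0,"y": 0,"z": 0,"rx": 0,"ry": 0,"rz": 1,"hand": 75},
  {"x": 0,"y": 0,"z": 0,"rx": 0,"ry": 0,"rz": 1,"hand": 75},
  {"x": 0,"y": 0,"z": -0.3,"rx": 0,"ry": 0,"rz": 1,"hand": 75},
  {"x": 0,"y": 0,"z": -0.3,"rx": 0,"ry": 0,"rz": 1,"hand": 75},
  {"x": 0,"y": 0,"z": -0.3,"rx": 0,"ry": 0,"rz": 0.9,"hand": 75},
  {"x": 0,"y": 0,"z": -0.4,"rx": 0,"ry": 0,"rz": 0,"hand": 75},
  {"x": 0,"y": 0,"z": 0,"rx": 0,"ry": 0,"rz": 0,"hand": 75},
])

```text
clock: 18.38
tool_pos: [0.5363, 0.4574, 0.1451]
tcp_rot: [0.7, 0.097, 0.701, -0.098]
contact_force: [-0.3, -0.2, 0.3]
grip_width: 0.0747
```

```bash
python3 - <<'E'
from h import *
plan((.538,.459),.0225,75.5)
E
```

```text
t 18.38 tcp [0.5363 0.4574 0.1451] x [-0.0025 -0.0015 -1.    ] yhead 74.10791987487312 g 0.07472429899953477 F [-0.326  -0.1924  0.2913] j [ 0.5403  0.7959  0.9703  0.      1.3783 -0.7531]
shift units [ 0.0413  0.0404 -3.0646] rz units 0.13920801251268813 tiltfix [ 0.0083 -0.0143  0.    ] final j6 approx
```

Emit:
servo_tool([
  {"x": 0.05,"y": 0.05,"z": 0,"rx": 0,"ry": 0,"rz": 0.1,"hand": 75},
  {"x": 0,"y": 0,"z": -0.8,"rx": 0,"ry": 0,"rz": 0,"hand": 75},
  {"x": 0,"y": 0,"z": -1,"rx": 0,"ry": 0,"rz": 0,"hand": 75},
  {"x": 0,"y": 0,"z": -0.8,"rx": 0,"ry": 0,"rz": 0,"hand": 75},
  {"x": 0,"y": 0,"z": -0.4,"rx": 0,"ry": 0,"rz": 0,"hand": 75},
  {"x": 0,"y": 0,"z": 0,"rx": 0,"ry": 0,"rz": 0,"hand": 75},
])

```text
clock: 19.12
tool_pos: [0.5389, 0.4598, 0.0266]
tcp_rot: [0.701, 0.09, 0.701, -0.09]
contact_force: [0.7, 0.3, 0.7]
grip_width: 0.0746
```

Emit:
servo_tool([
  {"x": 0,"y": 0,"z": 0,"rx": 0,"ry": 0,"rz": 0,"hand": 40},
  {"x": 0,"y": 0,"z": 0,"rx": 0,"ry": 0,"rz": 0,"hand": 40},
  {"x": 0,"y": 0,"z": 0,"rx": 0,"ry": 0,"rz": 0,"hand": 40},
  {"x": 0,"y": 0,"z": 0,"rx": 0,"ry": 0,"rz": 0,"hand": 40},
  {"x": 0,"y": 0,"z": 0,"rx": 0,"ry": 0,"rz": 0,"hand": 40},
], force=25)

```text
clock: 19.75
tool_pos: [0.5392, 0.46, 0.0277]
tcp_rot: [0.702, 0.091, 0.701, -0.09]
contact_force: [-0.6, 0.1, 6.1]
grip_width: 0.0498
```

Emit:
servo_tool([
  {"x": 0,"y": 0,"z": 0.5,"rx": 0,"ry": 0,"rz": 0,"hand": 40},
  {"x": 0,"y": 0,"z": 0.8,"rx": 0,"ry": 0,"rz": 0,"hand": 40},
  {"x": 0,"y": 0,"z": 1,"rx": 0,"ry": 0,"rz": 0,"hand": 40},
  {"x": 0,"y": 0,"z": 1,"rx": 0,"ry": 0,"rz": 0,"hand": 40},
  {"x": 0,"y": 0,"z": 0,"rx": 0,"ry": 0,"rz": 0,"hand": 40},
])

```text
clock: 20.38
tool_pos: [0.5399, 0.4604, 0.1632]
tcp_rot: [0.703, 0.092, 0.699, -0.089]
contact_force: [-0.1, 0.4, -2.2]
grip_width: 0.0495
```

```bash
python3 - <<'E'
from h import *
o=st(); t=o['tool_pos']
im,d=snap('scene','s13'); C=cloud('scene',d); c=rim(C)[0]; print(rim(C))
for ph in (90,95,100):
    p=np.radians(ph); print(ph,c+.121*np.array([np.cos(p),np.sin(p)]))
E
```

```text
t 20.38 tcp [0.5399 0.4604 0.1632] x [ 0.006   0.0036 -1.    ] yhead 75.35079678959485 g 0.049511346211167075 F [-0.0975  0.4144 -2.1629] j [ 0.5414  0.7888  0.9361 -0.      1.4098 -0.7737]
(array([ 0.5755, -0.0091]), np.float64(0.001271676730611515), 550)
90 [0.5755 0.1119]
95 [0.565  0.1114]
100 [0.5545 0.11  ]
```

View pics/s13.png

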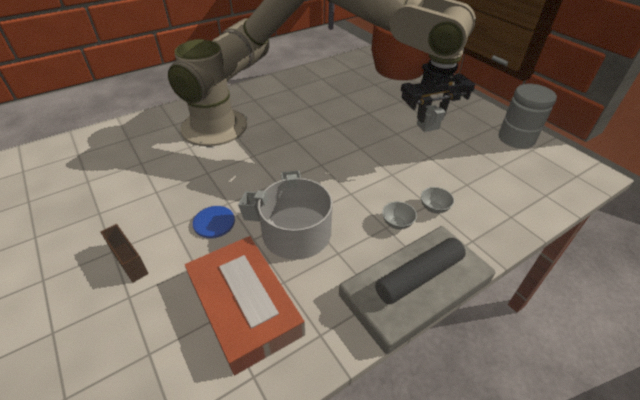

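Emit:
servo_tool([
  {"x": 0,"y": -0.6,"z": 0,"rx": 0,"ry": 0,"rz": -0.7,"hand": 40},
  {"x": 0.1,"y": -1,"z": 0,"rx": 0,"ry": 0,"rz": -0.9,"hand": 40},
  {"x": 0.1,"y": -1,"z": 0,"rx": 0,"ry": 0,"rz": -0.9,"hand": 40},
  {"x": 0.1,"y": -1,"z": 0,"rx": 0,"ry": 0,"rz": -0.9,"hand": 40},
  {"x": 0.1,"y": -1,"z": 0,"rx": 0,"ry": 0,"rz": -0.9,"hand": 40},
  {"x": 0.1,"y": -1,"z": 0,"rx": 0,"ry": 0,"rz": -0.9,"hand": 40},
  {"x": 0.1,"y": -0.8,"z": 0,"rx": 0,"ry": 0,"rz": -0.9,"hand": 40},
  {"x": 0,"y": -0.6,"z": 0,"rx": 0,"ry": 0,"rz": -0.9,"hand": 40},
])

```text
clock: 21.42
tool_pos: [0.5623, 0.1782, 0.1572]
tcp_rot: [0.521, 0.477, 0.522, -0.479]
contact_force: [-0.8, 1.0, -1.2]
grip_width: 0.0497
```

Emit:
servo_tool([
  {"x": 0,"y": 0,"z": 0,"rx": 0,"ry": 0,"rz": 0,"hand": 40},
])

```text
clock: 21.55
tool_pos: [0.5624, 0.1784, 0.1575]
tcp_rot: [0.522, 0.476, 0.523, -0.477]
contact_force: [-0.2, 1.0, -1.6]
grip_width: 0.0501
```

```bash
cat > hc.py <<'E'
from h import *
import sys
def chk(h0,yaw0,off,tag,u=310,v=170):
    o=st(); t=o['tool_pos']; r=rot(o).as_matrix(); h=np.degrees(np.arctan2(r[1,1],r[0,1])); yaw=np.radians(h-h0+yaw0)
    im,d=snap('scene',tag); C=cloud('scene',d); c=rim(C)[0]; print(rim(C),np.degrees(yaw),'tilt',r[:,0])
    hooktop(C,t,yaw,t[2]-off)
    C[im.max(2)<80]=9
    print(fitheld(C,t,yaw,t[2]-off)); print('target',c-.121*np.array([np.cos(yaw),np.sin(yaw)]))
    crop(im,u,v,130,tag+'c')
E
python3 -c "
from hc import *
chk(75.35,-14.5,.0275,'s14')"
```

```text
t 21.55 tcp [0.5624 0.1784 0.1575] x [-0.0026 -0.0004 -1.    ] yhead 5.249829577387658 g 0.05008551945891405 F [-0.1713  1.0138 -1.5696] j [ 0.1088  0.526   1.402  -0.0001  1.2162  0.0172]
(array([ 0.5752, -0.0092]), np.float64(0.0012447573001715395), 536) -84.60017042261234 tilt [-0.0026 -0.0004 -1.    ]
hook strip rel tcp: along [0.0186 0.0415] lat [-0.0111  0.0151] z 0.07044461391579476 80
(array([0.5644, 0.1815, 0.1302]), np.float64(1e-06), 206)
target [0.5638 0.1112]
```

View pics/s14c.png

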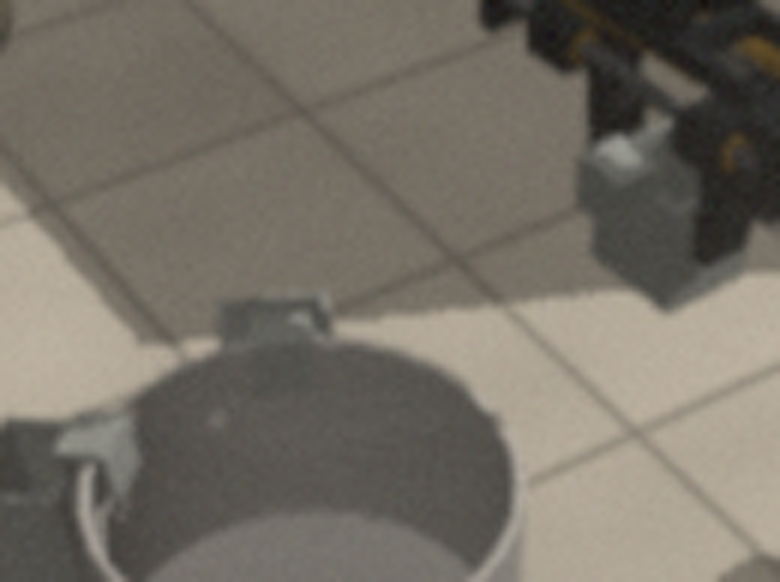

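Emit:
servo_tool([
  {"x": 0,"y": -0.8,"z": 0,"rx": 0,"ry": 0,"rz": 0,"hand": 40},
  {"x": 0,"y": -0.6,"z": 0,"rx": 0,"ry": 0,"rz": 0,"hand": 40},
  {"x": 0,"y": -0.3,"z": 0,"rx": 0,"ry": 0,"rz": 0,"hand": 40},
  {"x": 0,"y": 0,"z": -0.3,"rx": 0,"ry": 0,"rz": 0,"hand": 40},
  {"x": 0,"y": 0,"z": -0.5,"rx": 0,"ry": 0,"rz": 0,"hand": 40},
  {"x": 0,"y": 0,"z": 0,"rx": 0,"ry": 0,"rz": 0,"hand": 40},
])

```text
clock: 22.35
tool_pos: [0.5619, 0.1127, 0.1248]
tcp_rot: [0.522, 0.475, 0.524, -0.477]
contact_force: [-0.5, 0.2, -1.3]
grip_width: 0.0498
```

```bash

python3 -c "
from hc import *
chk(75.35,-14.5,.0273,'s15')"
```

```text
t 22.35 tcp [0.5619 0.1127 0.1248] x [-0.0038  0.0002 -1.    ] yhead 5.43267322494428 g 0.04978265286704836 F [-0.4946  0.1796 -1.2534] j [-0.0065  0.5277  1.4927  0.0002  1.1251 -0.1014]
(array([ 0.5754, -0.0084]), np.float64(0.0014215624478795402), 565) -84.41732677505571 tilt [-0.0038  0.0002 -1.    ]
hook strip rel tcp: along [0.0193 0.0411] lat [-0.0101  0.015 ] z 0.07064554488661333 81
(array([0.5641, 0.1   , 0.0972]), np.float64(0.0025899948345991064), 319)
target [0.5636 0.112 ]
```

View pics/s15c.png

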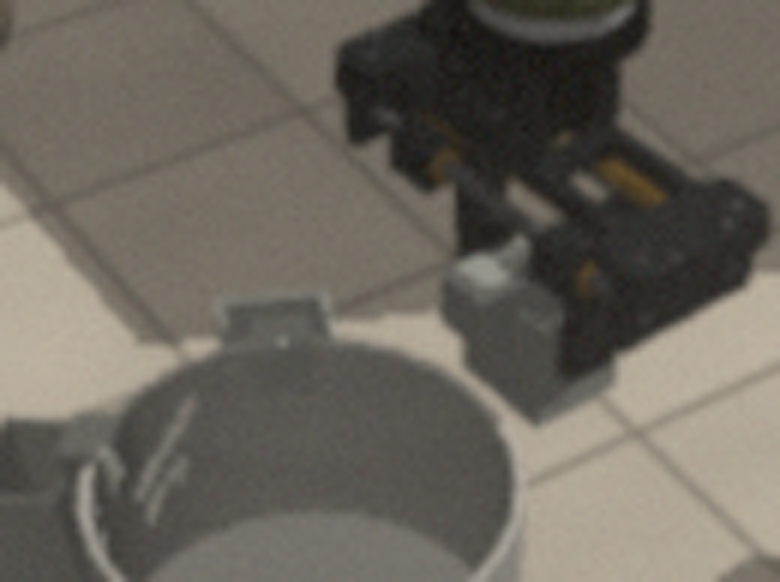

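Emit:
servo_tool([
  {"x": 0,"y": -0.1,"z": -0.2,"rx": 0,"ry": 0,"rz": 0,"hand": 40},
  {"x": 0,"y": 0,"z": -0.3,"rx": 0,"ry": 0,"rz": 0,"hand": 40},
  {"x": 0,"y": 0,"z": -0.3,"rx": 0,"ry": 0,"rz": 0,"hand": 40},
  {"x": 0,"y": 0,"z": -0.2,"rx": 0,"ry": 0,"rz": 0,"hand": 40},
  {"x": 0,"y": 0,"z": -0.2,"rx": 0,"ry": 0,"rz": 0,"hand": 40},
  {"x": 0,"y": 0,"z": -0.1,"rx": 0,"ry": 0,"rz": 0,"hand": 40},
  {"x": 0,"y": 0,"z": 0,"rx": 0,"ry": 0,"rz": 0,"hand": 40},
])

```text
clock: 23.28
tool_pos: [0.5629, 0.1077, 0.0746]
tcp_rot: [0.523, 0.476, 0.523, -0.476]
contact_force: [-1.0, -0.2, -1.4]
grip_width: 0.05
```

```bash

python3 -c "
from hc import *
chk(75.35,-14.5,.0273,'s16')"
```

```text
t 23.27 tcp [0.5629 0.1077 0.0746] x [-0.0002  0.     -1.    ] yhead 5.343389841872258 g 0.049956421259925006 F [-1.0308 -0.2402 -1.3635] j [-0.0153  0.5909  1.5373  0.      1.0137 -0.1086]
(array([ 0.5756, -0.0087]), np.float64(0.001683229205842393), 582) -84.50661015812774 tilt [-0.0002  0.     -1.    ]
hook strip rel tcp: along [0.0179 0.0414] lat [-0.0103  0.0152] z 0.07050554501796154 80
(array([0.5629, 0.0964, 0.0481]), np.float64(0.0030082864386183758), 487)
target [0.564  0.1118]
```

View pics/s16c.png

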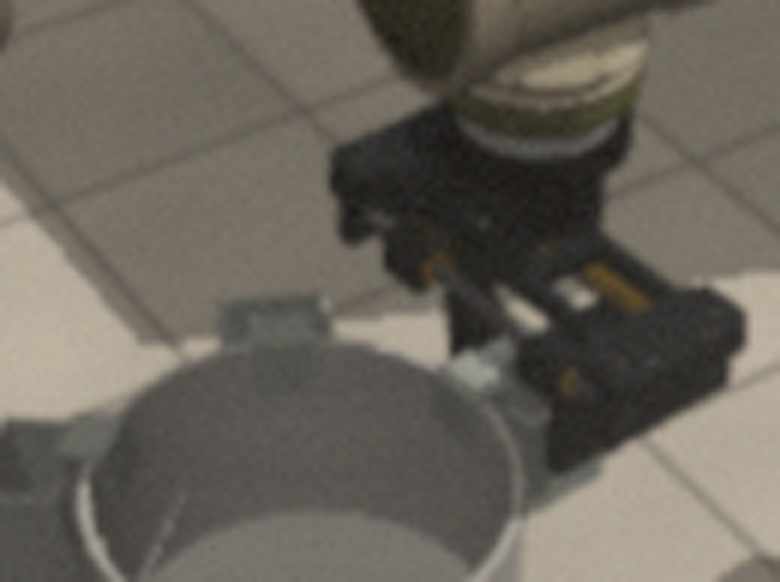

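Emit:
servo_tool([
  {"x": 0,"y": 0,"z": -0.1,"rx": 0,"ry": 0,"rz": 0,"hand": 40},
  {"x": 0,"y": 0,"z": -0.05,"rx": 0,"ry": 0,"rz": 0,"hand": 40},
  {"x": 0,"y": 0,"z": 0,"rx": 0,"ry": 0,"rz": 0,"hand": 40},
])

```text
clock: 23.7
tool_pos: [0.563, 0.1076, 0.069]
tcp_rot: [0.523, 0.476, 0.523, -0.476]
contact_force: [-1.5, -1.6, 2.4]
grip_width: 0.0497
```

Emit:
servo_tool([
  {"x": 0,"y": 0,"z": 0,"rx": 0,"ry": 0,"rz": 0,"hand": 52},
  {"x": 0,"y": 0,"z": 0,"rx": 0,"ry": 0,"rz": 0,"hand": 56},
  {"x": 0,"y": 0,"z": 0,"rx": 0,"ry": 0,"rz": 0,"hand": 64},
  {"x": 0,"y": 0,"z": 0,"rx": 0,"ry": 0,"rz": 0,"hand": 70},
])

```text
clock: 24.2
tool_pos: [0.5629, 0.1077, 0.0687]
tcp_rot: [0.523, 0.476, 0.523, -0.476]
contact_force: [-0.2, 0.6, 0.5]
grip_width: 0.0692
```

Emit:
servo_tool([
  {"x": 0,"y": 0,"z": 0.4,"rx": 0,"ry": 0,"rz": 0,"hand": 70},
  {"x": 0,"y": 0,"z": 0.8,"rx": 0,"ry": 0,"rz": 0,"hand": 70},
  {"x": 0,"y": 0,"z": 1,"rx": 0,"ry": 0,"rz": 0,"hand": 70},
  {"x": 0,"y": 0,"z": 1,"rx": 0,"ry": 0,"rz": 0,"hand": 70},
  {"x": -0.2,"y": 0,"z": 0.8,"rx": 0,"ry": 0,"rz": 0,"hand": 70},
  {"x": -1,"y": 0.5,"z": 0.2,"rx": 0,"ry": 0,"rz": 0,"hand": 70},
  {"x": -1,"y": 0.5,"z": 0,"rx": 0,"ry": 0,"rz": 0,"hand": 70},
  {"x": -1,"y": 0.5,"z": 0,"rx": 0,"ry": 0,"rz": 0,"hand": 70},
])

```text
clock: 25.2
tool_pos: [0.4336, 0.1682, 0.2379]
tcp_rot: [0.523, 0.477, 0.522, -0.476]
contact_force: [0.2, 0.1, 0.7]
grip_width: 0.0702
```

```bash

python3 - <<'E'
from h import *
o=st()
im,d=snap('scene','s17'); crop(im,290,200,130,'s17c'); print(rim(cloud('scene',d)))
im,d=snap('top','t17'); crop(im,330,180,130,'t17c'); np.save('t17.npy',d)
cv2.imwrite('pics/t17.png',im[...,::-1])
E
```

```text
t 25.2 tcp [0.4336 0.1682 0.2379] x [ 0.0016  0.0003 -1.    ] yhead 5.328427724778958 g 0.0702063798612712 F [0.2409 0.1401 0.7172] j [0.1172 0.1802 1.6706 0.0001 1.2892 0.0242]
(array([ 0.5754, -0.0093]), np.float64(0.0013626619791502412), 560)
```

View pics/s17c.png

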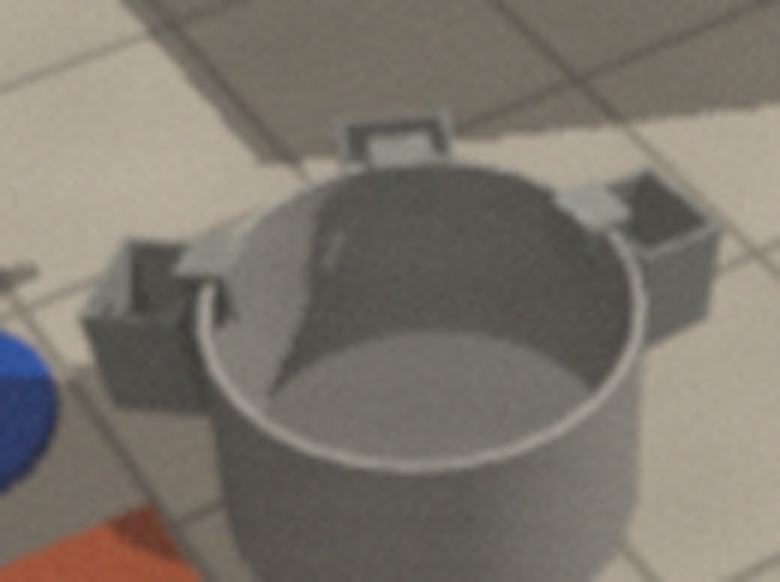

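View pics/t17.png

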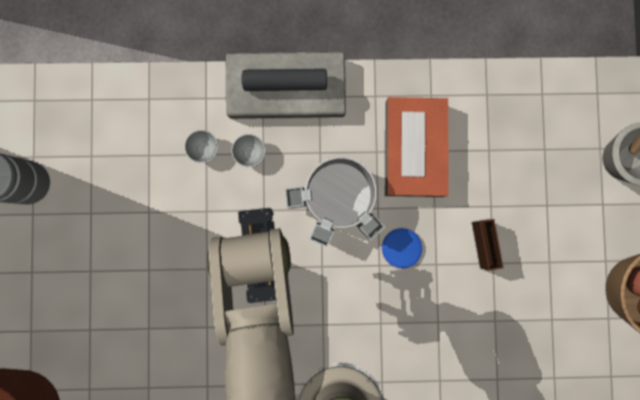

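All three cups hang outside the rim by their hooks (crop (210,255), (405,150), (590,205)), and no fourth cup is in either view. Next I measure the cover, step and trough.

```bash

python3 - <<'E'
from h import *
for n,tag in(('top','t17'),('scene','s17')):
    im=cv2.imread(f'pics/{tag}.png')[...,::-1].astype(int); C=cloud(n,np.load(f'pics/{tag}.npy'))
    sat=im.max(2)-im.min(2)
    base=(C[...,0]>.5)&(C[...,0]<.85)&(C[...,1]>-.32)&(C[...,1]<-.125)&(C[...,2]>.054)&(C[...,2]<.072)
    m=(base&(sat<45)).astype(np.uint8); k,l,s,_=cv2.connectedComponentsWithStats(m); i=1+np.argmax(s[1:,4]); m=l==i
    P=C[m]; print(n,'cover',len(P),cv2.minAreaRect(P[:,:2].astype(np.float32)),P[:,2].mean(),'x',P[:,0].min(),P[:,0].max())
    m=base&(sat>60);P=C[base]; print(n,'step',cv2.minAreaRect(P[:,:2].astype(np.float32)),np.median(C[m][:,2]),P.min(0),P.max(0))
    m=(abs(C[...,0]-.433)<.09)&(abs(C[...,1]+.4)<.06)&(C[...,2]>.06)&(C[...,2]<.08); P=C[m]; print(n,'trough',cv2.minAreaRect(P[:,:2].astype(np.float32)),P[:,2].mean())
im=cv2.imread('pics/t17.png')[...,::-1]; crop(im,440,180,200,'t17d',4)
E
```

```text
top cover 1486 ((0.7009484171867371, -0.20494668185710907), (0.060810111463069916, 0.17163331806659698), 88.00418090820312) 0.06447015974303809 x 0.6149545400573909 0.7866541738013269
top step ((0.6957641839981079, -0.21746690571308136), (0.16133645176887512, 0.26107966899871826), 88.66963195800781) 0.06063725414266741 [ 0.5643 -0.3001  0.054 ] [ 0.8277 -0.134   0.0717]
top trough ((0.43271780014038086, -0.3987751603126526), (0.12996724247932434, 0.042723409831523895), 9.094954490661621) 0.06827054751423822
scene cover 2043 ((0.6976334452629089, -0.2037563920021057), (0.060926876962184906, 0.17658476531505585), 88.1111831665039) 0.06360098696670648 x 0.6100368434787711 0.7864119422607267
scene step ((0.6956170797348022, -0.2165442407131195), (0.16053986549377441, 0.2628110647201538), 88.35186767578125) 0.05968632943357266 [ 0.5627 -0.3005  0.054 ] [ 0.828  -0.1329  0.0675]
scene trough ((0.4344807267189026, -0.3981558680534363), (0.13369064033031464, 0.040056485682725906), 8.609166145324707) 0.06824449680669908
```

View pics/t17d.png

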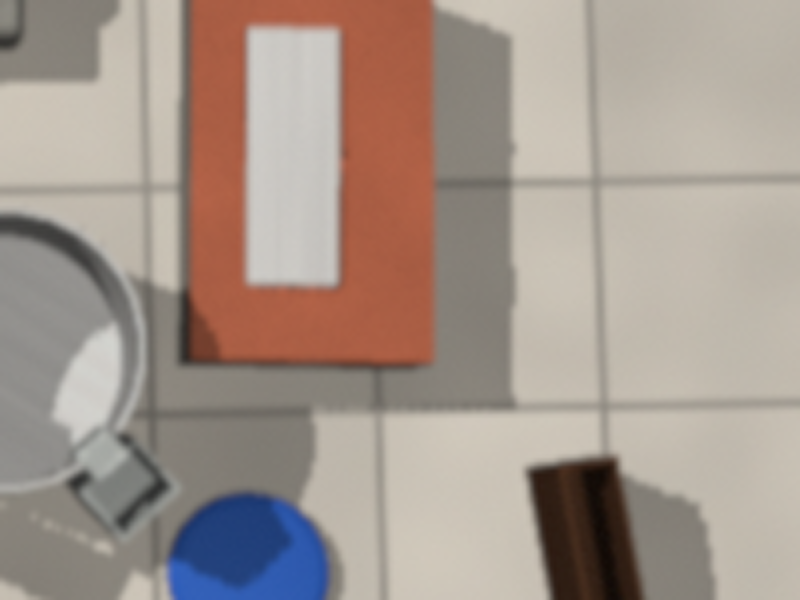

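Emit:
servo_tool([
  {"x": 0.2,"y": -0.9,"z": 0,"rx": 0,"ry": 0,"rz": -0.9,"hand": 10},
  {"x": 0.4,"y": -0.9,"z": 0,"rx": 0,"ry": 0,"rz": -0.9,"hand": 10},
  {"x": 0.6,"y": -0.9,"z": 0,"rx": 0,"ry": 0,"rz": -0.9,"hand": 10},
  {"x": 0.6,"y": -0.9,"z": 0,"rx": 0,"ry": 0,"rz": -0.9,"hand": 10},
  {"x": 0.6,"y": -0.9,"z": 0,"rx": 0,"ry": 0,"rz": -0.9,"hand": 10},
  {"x": 0.6,"y": -0.9,"z": 0,"rx": 0,"ry": 0,"rz": -0.9,"hand": 10},
  {"x": 0.6,"y": -0.9,"z": 0,"rx": 0,"ry": 0,"rz": -0.9,"hand": 10},
  {"x": 0.6,"y": -0.9,"z": 0,"rx": 0,"ry": 0,"rz": -0.9,"hand": 10},
])

```text
clock: 26.3
tool_pos: [0.6039, -0.1222, 0.2376]
tcp_rot: [0.141, 0.693, 0.141, -0.693]
contact_force: [0.4, 0.2, -0.7]
grip_width: 0.0098
```

Emit:
servo_tool([
  {"x": 0.6,"y": -0.9,"z": 0,"rx": 0,"ry": 0,"rz": -0.9,"hand": 10},
  {"x": 0.6,"y": -0.8,"z": 0,"rx": 0,"ry": 0,"rz": -0.9,"hand": 10},
  {"x": 0.6,"y": -0.4,"z": 0,"rx": 0,"ry": 0,"rz": -0.7,"hand": 10},
  {"x": 0.5,"y": 0,"z": -0.5,"rx": 0,"ry": 0,"rz": 0,"hand": 10},
  {"x": 0,"y": 0,"z": -0.5,"rx": 0,"ry": 0,"rz": 0,"hand": 10},
])

```text
clock: 26.92
tool_pos: [0.6958, -0.2052, 0.196]
tcp_rot: [-0.01, 0.707, -0.01, -0.707]
contact_force: [0.1, -0.5, -1.2]
grip_width: 0.0101
```

```bash

python3 - <<'E'
from h import *
plan((.700,-.2045),.066,-92)
E
```

```text
t 26.93 tcp [ 0.6958 -0.2052  0.196 ] x [ 0.0006 -0.0003 -1.    ] yhead -91.67470884323582 g 0.010115824763404415 F [ 0.0596 -0.5216 -1.198 ] j [-0.4478  0.819   0.7978  0.      1.5242  1.1523]
shift units [ 0.1048  0.0168 -3.2488] rz units -0.03252911567641803 tiltfix [0.0014 0.0033 0.    ] final j6 approx
```

Emit:
servo_tool([
  {"x": 0.15,"y": 0,"z": -1,"rx": 0,"ry": 0,"rz": 0,"hand": 10},
  {"x": 0,"y": 0,"z": -0.9,"rx": 0,"ry": 0,"rz": 0,"hand": 10},
  {"x": 0,"y": 0,"z": -0.7,"rx": 0,"ry": 0,"rz": 0,"hand": 10},
  {"x": 0,"y": 0,"z": -0.3,"rx": 0,"ry": 0,"rz": 0,"hand": 10},
  {"x": 0,"y": 0,"z": 0,"rx": 0,"ry": 0,"rz": 0,"hand": 10},
])

```text
clock: 27.55
tool_pos: [0.701, -0.2047, 0.0809]
tcp_rot: [0.01, -0.707, 0.01, 0.707]
contact_force: [0.0, 0.8, 0.3]
grip_width: 0.01
```

Emit:
servo_tool([
  {"x": 0,"y": 0,"z": -0.1,"rx": 0,"ry": 0,"rz": 0,"hand": 10},
  {"x": 0,"y": 0,"z": -0.05,"rx": 0,"ry": 0,"rz": 0,"hand": 10},
  {"x": 0,"y": 0,"z": 0,"rx": 0,"ry": 0,"rz": 0,"hand": 10},
])

```text
clock: 27.92
tool_pos: [0.701, -0.2043, 0.075]
tcp_rot: [-0.01, 0.707, -0.01, -0.707]
contact_force: [-0.2, -0.3, 0.1]
grip_width: 0.0099
```

Emit:
servo_tool([
  {"x": 0,"y": 0,"z": -0.15,"rx": 0,"ry": 0,"rz": 0,"hand": 10},
  {"x": 0,"y": 0,"z": -0.07,"rx": 0,"ry": 0,"rz": 0,"hand": 10},
  {"x": 0,"y": 0,"z": 0,"rx": 0,"ry": 0,"rz": 0,"hand": 10},
])

```text
clock: 28.3
tool_pos: [0.7008, -0.2042, 0.0655]
tcp_rot: [0.01, -0.707, 0.01, 0.707]
contact_force: [-0.5, -0.1, -0.2]
grip_width: 0.0099
```

Emit:
servo_tool([
  {"x": 0,"y": 0,"z": -0.05,"rx": 0,"ry": 0,"rz": 0,"hand": 10},
  {"x": 0,"y": 0,"z": 0,"rx": 0,"ry": 0,"rz": 0,"hand": 10},
])

```text
clock: 28.55
tool_pos: [0.7012, -0.2044, 0.0645]
tcp_rot: [-0.01, 0.707, -0.01, -0.707]
contact_force: [0.1, -0.0, 3.3]
grip_width: 0.0098
```

Emit:
servo_tool([
  {"x": 0,"y": 0,"z": -0.03,"rx": 0,"ry": 0,"rz": 0,"hand": 10},
  {"x": -0.1,"y": 0,"z": 0,"rx": 0,"ry": 0,"rz": 0,"hand": 10},
  {"x": -0.2,"y": 0,"z": 0,"rx": 0,"ry": 0,"rz": 0,"hand": 10},
  {"x": 0,"y": 0,"z": 0,"rx": 0,"ry": 0,"rz": 0,"hand": 10},
])

```text
clock: 29.05
tool_pos: [0.6893, -0.2047, 0.0645]
tcp_rot: [-0.01, 0.708, -0.011, -0.706]
contact_force: [-0.6, 0.9, 8.4]
grip_width: 0.0094
```

```bash
cat > cov.py <<'E'
from h import *
def cover(tag):
    o=st()
    im0,d=snap('scene',tag); C=cloud('scene',d); im=im0.astype(int)
    sat=im.max(2)-im.min(2)
    base=(C[...,0]>.45)&(C[...,0]<.85)&(C[...,1]>-.32)&(C[...,1]<-.14)&(C[...,2]>.056)&(C[...,2]<.069)
    m=(base&(sat<40)&(im.max(2)>110)).astype(np.uint8); k,l,s,_=cv2.connectedComponentsWithStats(m); i=1+np.argmax(s[1:,4]); P=C[l==i]
    print('cover',len(P),cv2.minAreaRect(P[:,:2].astype(np.float32)),P[:,2].mean(),'x',np.percentile(P[:,0],[.5,99.5]))
    return im0
E
python3 -c "
from cov import *
im=cover('s18'); crop(im,245,280,200,'s18c',4)"
```

```text
t 29.05 tcp [ 0.6893 -0.2047  0.0645] x [ 0.0024 -0.0012 -1.    ] yhead -91.66041552870975 g 0.009415749228921019 F [-0.5683  0.9174  8.3655] j [-0.451   0.8999  0.9903 -0.      1.2487  1.1488]
cover 1073 ((0.7187437415122986, -0.20501701533794403), (0.06067943200469017, 0.11114243417978287), 88.86035919189453) 0.06358010621195334 x [0.6705 0.7736]
```

View pics/s18c.png

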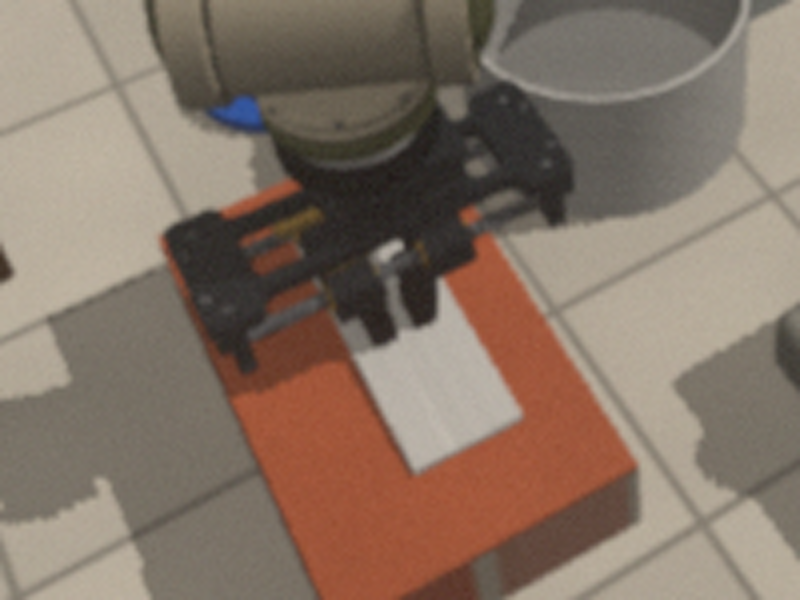

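Emit:
servo_tool([
  {"x": -0.3,"y": 0,"z": 0,"rx": 0,"ry": 0,"rz": 0,"hand": 10},
  {"x": -0.3,"y": 0,"z": 0,"rx": 0,"ry": 0,"rz": 0,"hand": 10},
  {"x": -0.3,"y": 0,"z": 0,"rx": 0,"ry": 0,"rz": 0,"hand": 10},
  {"x": -0.2,"y": 0,"z": 0,"rx": 0,"ry": 0,"rz": 0,"hand": 10},
  {"x": 0,"y": 0,"z": 0,"rx": 0,"ry": 0,"rz": 0,"hand": 10},
])

```text
clock: 29.72
tool_pos: [0.6451, -0.2047, 0.0645]
tcp_rot: [-0.01, 0.708, -0.011, -0.706]
contact_force: [-4.2, 0.4, 9.7]
grip_width: 0.01
```

```bash
python3 -c "
from cov import *
im=cover('s19')"
```

```text
t 29.73 tcp [ 0.6451 -0.2047  0.0645] x [ 0.0018 -0.0013 -1.    ] yhead -91.66374826300267 g 0.009981699085279117 F [-4.2178  0.3958  9.7373] j [-0.4799  0.8055  1.1718 -0.0003  1.1621  1.1201]
cover 989 ((0.6719317436218262, -0.20515674352645874), (0.06057846173644066, 0.11795078217983246), 87.95378112792969) 0.06363424573181609 x [0.6187 0.7298]
```

Emit:
servo_tool([
  {"x": -0.3,"y": 0,"z": 0,"rx": 0,"ry": 0,"rz": 0,"hand": 10},
  {"x": -0.3,"y": 0,"z": 0,"rx": 0,"ry": 0,"rz": 0,"hand": 10},
  {"x": -0.3,"y": 0,"z": 0,"rx": 0,"ry": 0,"rz": 0,"hand": 10},
  {"x": -0.3,"y": 0,"z": 0,"rx": 0,"ry": 0,"rz": 0,"hand": 10},
  {"x": -0.2,"y": 0,"z": 0,"rx": 0,"ry": 0,"rz": 0,"hand": 10},
  {"x": 0,"y": 0,"z": 0,"rx": 0,"ry": 0,"rz": 0,"hand": 10},
])

```text
clock: 30.52
tool_pos: [0.5892, -0.2049, 0.0644]
tcp_rot: [-0.01, 0.708, -0.011, -0.706]
contact_force: [-3.1, 0.2, 10.3]
grip_width: 0.0102
```

Emit:
servo_tool([
  {"x": 0,"y": 0,"z": 0.2,"rx": 0,"ry": 0,"rz": 0,"hand": 10},
  {"x": 0,"y": 0,"z": 0.8,"rx": 0,"ry": 0,"rz": 0,"hand": 10},
  {"x": 0,"y": 0,"z": 1,"rx": 0,"ry": 0,"rz": 0,"hand": 10},
  {"x": 0,"y": 0,"z": 1,"rx": 0,"ry": 0,"rz": 0,"hand": 10},
  {"x": -0.8,"y": -0.2,"z": 1,"rx": 0,"ry": 0,"rz": 0,"hand": 80},
  {"x": -1,"y": -0.5,"z": 0,"rx": 0,"ry": 0,"rz": 0,"hand": 80},
  {"x": -1,"y": -0.5,"z": 0,"rx": 0,"ry": 0,"rz": 0,"hand": 80},
  {"x": -1,"y": 0,"z": 0,"rx": 0,"ry": 0,"rz": 0,"hand": 80},
])

```text
clock: 31.52
tool_pos: [0.4355, -0.2531, 0.2228]
tcp_rot: [-0.01, 0.707, -0.011, -0.707]
contact_force: [0.7, -0.2, 1.1]
grip_width: 0.0479
```

```bash
python3 -c "
from cov import *
im=cover('s20')
im,d=snap('top','t20'); crop(im,430,190,200,'t20c',4)"
```

```text
t 31.52 tcp [ 0.4355 -0.2531  0.2228] x [ 0.0001 -0.0003 -1.    ] yhead -91.71573571393803 g 0.047867406291284956 F [ 0.6842 -0.1762  1.0599] j [-0.7594  0.2791  1.5858 -0.0002  1.2763  0.8414]
cover 1595 ((0.5891073346138, -0.20419402420520782), (0.060615796595811844, 0.17262183129787445), 88.09270477294922) 0.06361113105964895 x [0.5059 0.6741]
```

View pics/s20.png

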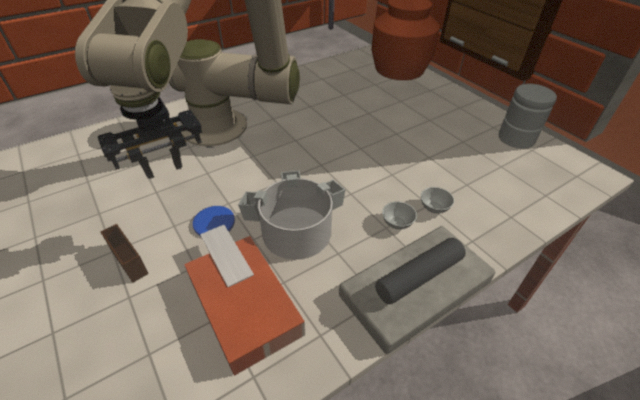

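View pics/t20c.png

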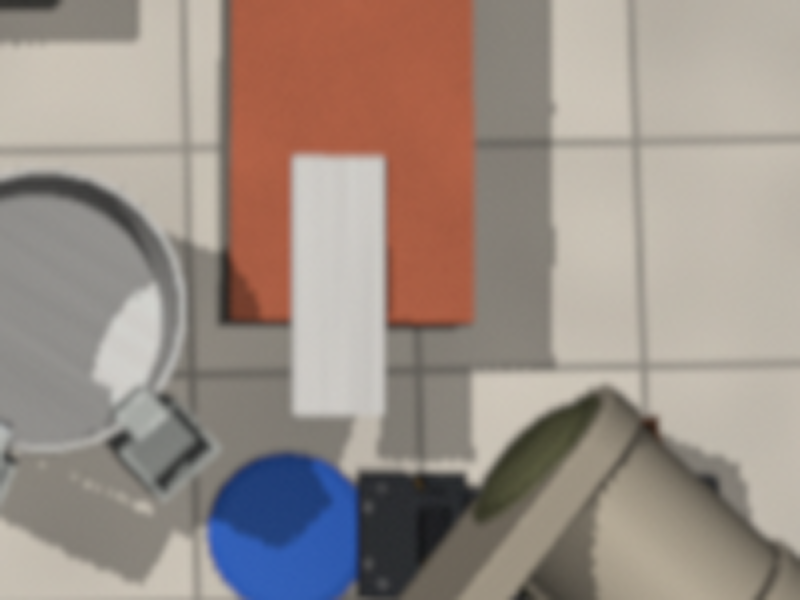

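Emit:
servo_tool([
  {"x": 0.6,"y": 0.3,"z": 0,"rx": 0,"ry": 0,"rz": 0,"hand": 80},
  {"x": 0.6,"y": 0.3,"z": 0,"rx": 0,"ry": 0,"rz": 0,"hand": 80},
  {"x": 0.6,"y": 0.3,"z": 0,"rx": 0,"ry": 0,"rz": 0,"hand": 80},
  {"x": 0.6,"y": 0.3,"z": 0,"rx": 0,"ry": 0,"rz": 0,"hand": 80},
  {"x": 0.2,"y": 0,"z": 0,"rx": 0,"ry": 0,"rz": 0,"hand": 80},
  {"x": 0,"y": 0,"z": -0.8,"rx": 0,"ry": 0,"rz": 0,"hand": 80},
  {"x": 0,"y": 0,"z": -0.6,"rx": 0,"ry": 0,"rz": 0,"hand": 80},
  {"x": 0,"y": 0,"z": 0,"rx": 0,"ry": 0,"rz": 0,"hand": 80},
])

```text
clock: 32.62
tool_pos: [0.5402, -0.2043, 0.1654]
tcp_rot: [0.011, -0.706, 0.01, 0.708]
contact_force: [0.5, -1.3, 0.3]
grip_width: 0.0804
```

```bash
python3 - <<'E'
from h import *
plan((.542,-.2035),.048,-92)
E
```

```text
t 32.62 tcp [ 0.5402 -0.2043  0.1654] x [-0.0028  0.0017 -1.    ] yhead -91.67504223588458 g 0.08041010267718782 F [ 0.55   -1.334   0.2993] j [-0.5643  0.4922  1.4338 -0.0001  1.2188  1.0358]
shift units [ 0.0446  0.0201 -2.9358] rz units -0.032495776411542464 tiltfix [-0.0096 -0.0158 -0.    ] final j6 approx
```

Emit:
servo_tool([
  {"x": 0,"y": 0,"z": -0.7,"rx": 0,"ry": 0,"rz": 0,"hand": 80},
  {"x": 0,"y": 0,"z": -0.8,"rx": 0,"ry": 0,"rz": 0,"hand": 80},
  {"x": 0,"y": 0,"z": -0.6,"rx": 0,"ry": 0,"rz": 0,"hand": 80},
  {"x": 0,"y": 0,"z": -0.4,"rx": 0,"ry": 0,"rz": 0,"hand": 80},
  {"x": 0,"y": 0,"z": -0.3,"rx": 0,"ry": 0,"rz": 0,"hand": 80},
  {"x": 0,"y": 0,"z": 0,"rx": 0,"ry": 0,"rz": 0,"hand": 80},
])

```text
clock: 33.38
tool_pos: [0.5409, -0.2044, 0.0546]
tcp_rot: [0.01, -0.707, 0.01, 0.707]
contact_force: [-0.2, -0.7, 1.7]
grip_width: 0.0801
```

```bash
python3 -c "
from cov import *
im=cover('s21'); crop(im,245,240,200,'s21c',4)"
```

```text
t 33.38 tcp [ 0.5409 -0.2044  0.0546] x [-0.0004  0.0002 -1.    ] yhead -91.65819535896274 g 0.08005462803449698 F [-0.1951 -0.7181  1.7036] j [-0.5638  0.6286  1.5329 -0.      0.9805  1.036 ]
cover 1570 ((0.5906681418418884, -0.2044491469860077), (0.06056901440024376, 0.1705719381570816), 87.97735595703125) 0.06363402445238871 x [0.508  0.6735]
```

View pics/s21c.png

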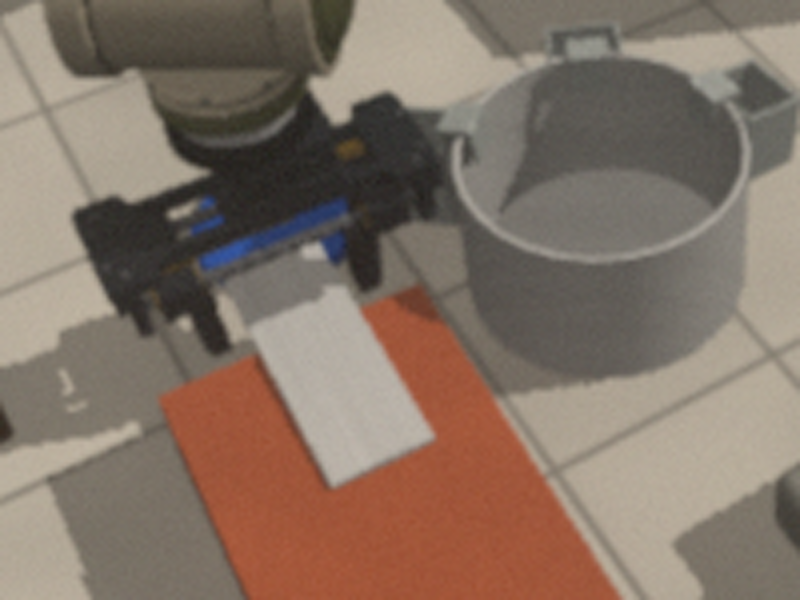

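Emit:
servo_tool([
  {"x": 0,"y": 0,"z": -0.15,"rx": 0,"ry": 0,"rz": 0,"hand": 80},
  {"x": 0,"y": 0,"z": 0,"rx": 0,"ry": 0,"rz": 0,"hand": 80},
])

```text
clock: 33.67
tool_pos: [0.5408, -0.2042, 0.0486]
tcp_rot: [0.01, -0.707, 0.01, 0.707]
contact_force: [0.3, -0.2, 0.1]
grip_width: 0.0799
```

Emit:
servo_tool([
  {"x": 0,"y": 0,"z": 0,"rx": 0,"ry": 0,"rz": 0,"hand": 66},
  {"x": 0,"y": 0,"z": 0,"rx": 0,"ry": 0,"rz": 0,"hand": 62},
  {"x": 0,"y": 0,"z": 0,"rx": 0,"ry": 0,"rz": 0,"hand": 55},
  {"x": 0,"y": 0,"z": 0,"rx": 0,"ry": 0,"rz": 0,"hand": 50},
  {"x": 0,"y": 0,"z": 0,"rx": 0,"ry": 0,"rz": 0,"hand": 50},
], force=40)

```text
clock: 34.3
tool_pos: [0.541, -0.2043, 0.0488]
tcp_rot: [-0.01, 0.707, -0.01, -0.707]
contact_force: [-0.8, -0.7, 0.5]
grip_width: 0.0591
```

Emit:
servo_tool([
  {"x": 0,"y": 0,"z": 0.15,"rx": 0,"ry": 0,"rz": 0,"hand": 50},
  {"x": 0,"y": 0,"z": 0.2,"rx": 0,"ry": 0,"rz": 0,"hand": 50},
  {"x": 0,"y": 0,"z": 0,"rx": 0,"ry": 0,"rz": 0,"hand": 50},
])

```text
clock: 34.67
tool_pos: [0.5412, -0.2045, 0.0635]
tcp_rot: [-0.01, 0.707, -0.01, -0.707]
contact_force: [-0.4, 0.6, -1.9]
grip_width: 0.0589
```

```bash
cat > plate.py <<'E'
from h import *
def plate(tag,zc):
    o=st(); t=o['tool_pos']
    im0,d=snap('scene',tag); C=cloud('scene',d); im=im0.astype(int)
    sat=im.max(2)-im.min(2)
    base=(np.hypot(C[...,0]-t[0],C[...,1]-t[1])<.17)&(abs(C[...,2]-zc)<.03)
    m=(base&(sat<40)&(im.max(2)>100)).astype(np.uint8); k,l,s,_=cv2.connectedComponentsWithStats(m); i=1+np.argmax(s[1:,4]); P=C[l==i]
    rc=cv2.minAreaRect(P[:,:2].astype(np.float32))
    A=np.c_[P[:,:2]-t[:2],np.ones(len(P))]; k=np.linalg.lstsq(A,P[:,2],rcond=None)[0]
    print('plate',len(P),rc,'z',P[:,2].mean(),'slopes',k)
    return im0
E
python3 -c "
from plate import *
im=plate('s22',.08); crop(im,245,240,200,'s22c',4)"
```

```text
t 34.67 tcp [ 0.5412 -0.2045  0.0635] x [ 0.0012 -0.0008 -1.    ] yhead -91.65317688521661 g 0.05885819240818475 F [-0.3846  0.6127 -1.8821] j [-0.5636  0.6157  1.5278 -0.      0.9967  1.036 ]
plate 1581 ((0.5936264991760254, -0.2086009979248047), (0.16536839306354523, 0.07450603693723679), 1.022692084312439) z 0.0773888721730192 slopes [-0.0109  0.0194  0.078 ]
```

View pics/s22c.png

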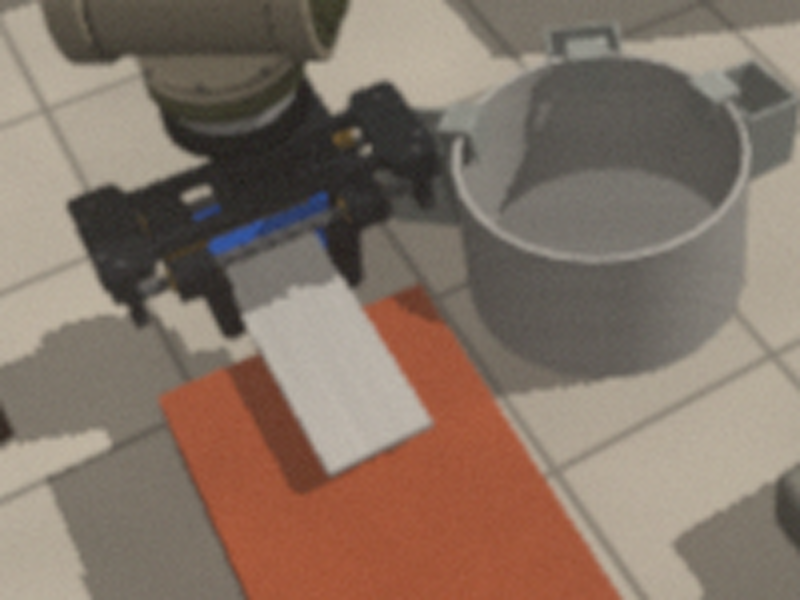

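Emit:
servo_tool([
  {"x": 0,"y": 0,"z": 0.6,"rx": 0,"ry": 0,"rz": 0,"hand": 50},
  {"x": 0,"y": 0,"z": 0.8,"rx": 0,"ry": 0,"rz": 0,"hand": 50},
  {"x": -0.3,"y": -0.3,"z": 0.6,"rx": 0,"ry": 0,"rz": 0,"hand": 50},
  {"x": -0.5,"y": -0.6,"z": 0.2,"rx": 0,"ry": 0,"rz": 0.1,"hand": 50},
  {"x": -0.5,"y": -0.7,"z": 0,"rx": 0,"ry": 0,"rz": 0.2,"hand": 50},
  {"x": -0.5,"y": -0.7,"z": 0,"rx": 0,"ry": 0,"rz": 0.2,"hand": 50},
  {"x": -0.5,"y": -0.7,"z": 0,"rx": 0,"ry": 0,"rz": 0.2,"hand": 50},
  {"x": -0.5,"y": -0.7,"z": 0,"rx": 0,"ry": 0,"rz": 0.2,"hand": 50},
])

```text
clock: 35.72
tool_pos: [0.4281, -0.3531, 0.1505]
tcp_rot: [-0.046, -0.706, -0.046, 0.706]
contact_force: [-0.4, -0.8, -0.3]
grip_width: 0.0586
```

Emit:
servo_tool([
  {"x": -0.5,"y": -0.6,"z": 0,"rx": 0,"ry": 0,"rz": 0.2,"hand": 50},
  {"x": -0.4,"y": -0.5,"z": 0,"rx": 0,"ry": 0,"rz": 0,"hand": 50},
  {"x": -0.2,"y": -0.2,"z": 0,"rx": 0,"ry": 0,"rz": 0,"hand": 50},
  {"x": 0,"y": 0,"z": 0,"rx": 0,"ry": 0,"rz": 0,"hand": 50},
])

```text
clock: 36.22
tool_pos: [0.3848, -0.4043, 0.1506]
tcp_rot: [-0.057, -0.705, -0.057, 0.705]
contact_force: [-0.1, -0.3, -0.8]
grip_width: 0.0589
```

```bash
python3 -c "
from plate import *
im=plate('s23',.165); crop(im,130,240,200,'s23c',4)
im,d=snap('top','t23'); crop(im,490,230,200,'t23c',4)
print(rim(cloud('scene',np.load('pics/s23.npy'))))"
```

```text
t 36.23 tcp [ 0.3848 -0.4043  0.1506] x [-0.0001  0.0004 -1.    ] yhead -80.70131562769055 g 0.058872351277247555 F [-0.0851 -0.2842 -0.8164] j [-1.0201  0.4662  1.5166  0.0001  1.1592  0.3884]
plate 1695 ((0.43245136737823486, -0.3952172100543976), (0.17276206612586975, 0.08666232228279114), 10.930803298950195) z 0.16498575369713706 slopes [-0.013  -0.0014  0.1657]
(array([ 0.5753, -0.0094]), np.float64(0.0013700340091623506), 558)
```

View pics/s23c.png

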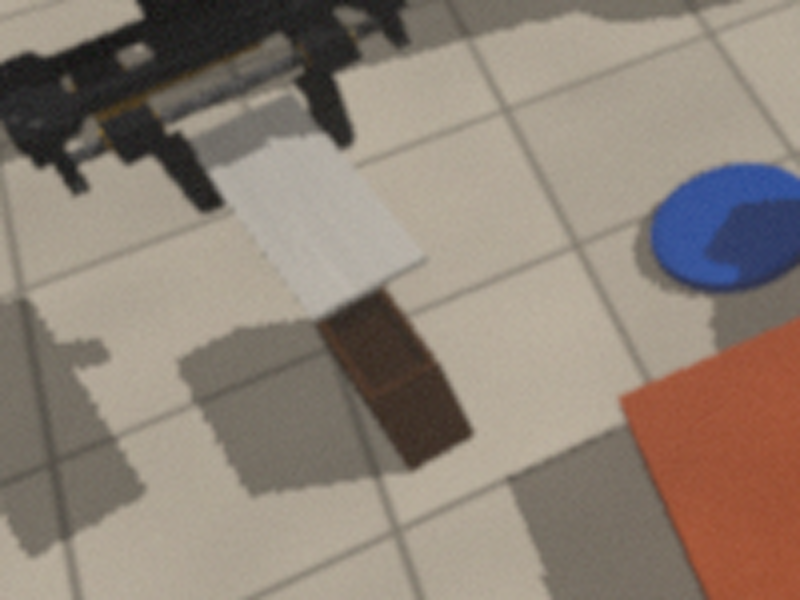

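View pics/t23c.png

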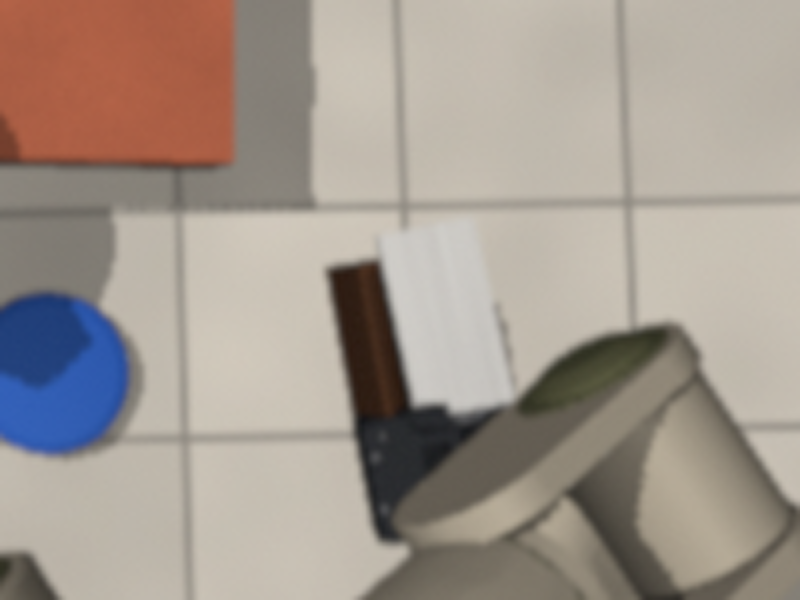

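```bash
cat > pl2.py <<'E'
from h import *
def pl(tag,cam,yaw,z0,h=.004,bright=120):
    im=cv2.imread(f'pics/{tag}.png')[...,::-1].astype(int); C=cloud(cam,np.load(f'pics/{tag}.npy')); o=manip.get_obs(); t=o['tool_pos']
    sat=im.max(2)-im.min(2); d=C-np.array([t[0],t[1],0]); c,s=np.cos(yaw),np.sin(yaw)
    a=c*d[...,0]+s*d[...,1]; b=-s*d[...,0]+c*d[...,1]
    m=(a>.02)&(a<.16)&(abs(b)<.05)&(abs(C[...,2]-z0)<h)&(sat<45)&(im.max(2)>bright)
    # keep eroded components
    k,l,st_,_=cv2.connectedComponentsWithStats(m.astype(np.uint8)); m=l==(1+np.argmax(st_[1:,4]))
    res=[]
    for lo in np.arange(.03,.11,.01):
        q=m&(a>=lo)&(a<lo+.01); res.append((lo+.005,b[q].min(),b[q].max()))
    res=np.array(res); mid=(res[:,1]+res[:,2])/2
    f=np.polyfit(res[:,0],mid,1)
    far=np.median([a[m&(abs(b-bb)<.004)].max() for bb in np.arange(-.02,.021,.01)])
    print(tag,'n',m.sum(),'far',far,'width',np.median(res[:,2]-res[:,1]),'slope deg',np.degrees(f[0]),'lat at .0485',np.polyval(f,.0485),'z',C[m][:,2].mean())
    ctr=np.array([c,s])*(far-.085)+np.array([-s,c])*np.polyval(f,far-.085)+t[:2]
    print('centre',ctr,'yaw',np.degrees(yaw+f[0]))
E
python3 -c "
from pl2 import *
pl('s23','scene',np.radians(9),.165); pl('t23','top',np.radians(9),.165)"
```

```text
s23 n 1171 far 0.13352825916147815 width 0.05938571645034197 slope deg 1.4513178915452223 lat at .0485 0.0008259340818945375 z 0.16475265057490726
centre [ 0.4332 -0.3952] yaw 10.451317891545221
t23 n 1048 far 0.13214831597481524 width 0.059773735040922704 slope deg 1.680274186339431 lat at .0485 0.0005499141017541438 z 0.16511337652219812
centre [ 0.4319 -0.3958] yaw 10.680274186339432
```

Emit:
servo_tool([
  {"x": 0.03,"y": -0.04,"z": 0,"rx": 0,"ry": -0.07,"rz": -0.16,"hand": 50},
  {"x": 0,"y": 0,"z": -0.5,"rx": 0,"ry": 0,"rz": 0,"hand": 50},
  {"x": 0,"y": 0,"z": -0.5,"rx": 0,"ry": 0,"rz": 0,"hand": 50},
  {"x": 0,"y": 0,"z": -0.5,"rx": 0,"ry": 0,"rz": 0,"hand": 50},
  {"x": 0,"y": 0,"z": -0.3,"rx": 0,"ry": 0,"rz": 0,"hand": 50},
  {"x": 0,"y": 0,"z": 0,"rx": 0,"ry": 0,"rz": 0,"hand": 50},
])

```text
clock: 37.08
tool_pos: [0.3862, -0.4055, 0.0783]
tcp_rot: [0.048, 0.71, 0.048, -0.701]
contact_force: [0.3, -0.8, 0.3]
grip_width: 0.0589
```

```bash
python3 -c "
from pl2 import *
o=st(); z=o['tool_pos'][2]+.0145
im,d=snap('scene','s24'); crop(im,130,240,200,'s24c',4)
snap('top','t24')
pl('s24','scene',np.radians(9),z); pl('t24','top',np.radians(9),z)"
```

```text
t 37.08 tcp [ 0.3862 -0.4055  0.0783] x [ 0.0118  0.0008 -0.9999] yhead -82.26335403358182 g 0.05894173710841301 F [ 0.2952 -0.7798  0.258 ] j [-1.0238  0.558   1.5833  0.0126  0.9949  0.4051]
s24 n 1087 far 0.13293726949387377 width 0.05942075541697192 slope deg -0.4076981256847149 lat at .0485 0.000722264775729483 z 0.09329476999198881
centre [ 0.4337 -0.3979] yaw 8.592301874315284
t24 n 834 far 0.1316225612953542 width 0.05987708282717612 slope deg -0.09434781190005906 lat at .0485 -0.0005800502269883364 z 0.09368215948354622
centre [ 0.4326 -0.3994] yaw 8.90565218809994
```

View pics/s24c.png

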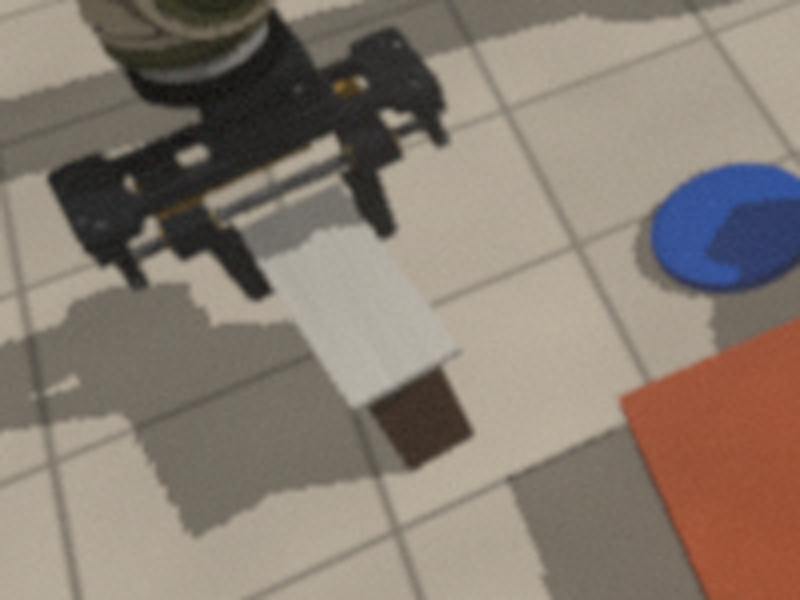

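Emit:
servo_tool([
  {"x": 0,"y": 0,"z": -0.2,"rx": 0,"ry": 0,"rz": 0,"hand": 50},
  {"x": 0,"y": 0,"z": -0.2,"rx": 0,"ry": 0,"rz": 0,"hand": 50},
  {"x": 0,"y": 0,"z": 0,"rx": 0,"ry": 0,"rz": 0,"hand": 50},
])

```text
clock: 37.55
tool_pos: [0.3859, -0.4055, 0.062]
tcp_rot: [0.048, 0.71, 0.048, -0.701]
contact_force: [0.1, 0.6, -0.7]
grip_width: 0.0587
```

Emit:
servo_tool([
  {"x": 0,"y": 0,"z": -0.05,"rx": 0,"ry": 0,"rz": 0,"hand": 50},
  {"x": 0,"y": 0,"z": 0,"rx": 0,"ry": 0,"rz": 0,"hand": 50},
])

```text
clock: 37.8
tool_pos: [0.3861, -0.4059, 0.0607]
tcp_rot: [0.048, 0.71, 0.047, -0.701]
contact_force: [-0.3, 0.8, -1.3]
grip_width: 0.0586
```

Emit:
servo_tool([
  {"x": 0,"y": 0,"z": -0.04,"rx": 0,"ry": 0,"rz": 0,"hand": 50},
  {"x": 0,"y": 0,"z": 0,"rx": 0,"ry": 0,"rz": 0,"hand": 50},
])

```text
clock: 38.05
tool_pos: [0.3861, -0.4059, 0.059]
tcp_rot: [0.048, 0.71, 0.047, -0.701]
contact_force: [0.5, 0.3, -1.1]
grip_width: 0.0587
```

Emit:
servo_tool([
  {"x": 0,"y": 0,"z": -0.03,"rx": 0,"ry": 0,"rz": 0,"hand": 50},
  {"x": 0,"y": 0,"z": 0,"rx": 0,"ry": 0,"rz": 0,"hand": 50},
])

```text
clock: 38.3
tool_pos: [0.3862, -0.406, 0.0588]
tcp_rot: [0.048, 0.71, 0.047, -0.701]
contact_force: [-3.2, 2.9, 7.5]
grip_width: 0.0589
```

Emit:
servo_tool([
  {"x": 0,"y": 0,"z": 0.02,"rx": 0,"ry": 0,"rz": 0,"hand": 50},
  {"x": 0,"y": 0,"z": 0,"rx": 0,"ry": 0,"rz": 0,"hand": 61},
  {"x": 0,"y": 0,"z": 0,"rx": 0,"ry": 0,"rz": 0,"hand": 66},
  {"x": 0,"y": 0,"z": 0,"rx": 0,"ry": 0,"rz": 0,"hand": 74},
  {"x": 0,"y": 0,"z": 0,"rx": 0,"ry": 0,"rz": 0,"hand": 80},
  {"x": 0,"y": 0,"z": 0,"rx": 0,"ry": 0,"rz": 0,"hand": 80},
])

```text
clock: 39.05
tool_pos: [0.3861, -0.4059, 0.0587]
tcp_rot: [0.048, 0.71, 0.047, -0.701]
contact_force: [0.6, 0.3, 0.0]
grip_width: 0.0797
```

Emit:
servo_tool([
  {"x": 0,"y": 0,"z": 0.4,"rx": 0,"ry": 0,"rz": 0,"hand": 80},
  {"x": 0,"y": 0,"z": 0.8,"rx": 0,"ry": 0,"rz": 0,"hand": 80},
  {"x": 0,"y": 0,"z": 1,"rx": 0,"ry": 0,"rz": 0,"hand": 80},
  {"x": 0,"y": 0,"z": 1,"rx": 0,"ry": 0,"rz": 0,"hand": 80},
  {"x": -0.8,"y": -0.5,"z": 0.5,"rx": 0,"ry": 0,"rz": 0,"hand": 80},
  {"x": -1,"y": -0.8,"z": 0,"rx": 0,"ry": 0,"rz": 0,"hand": 80},
  {"x": -1,"y": -0.8,"z": 0,"rx": 0,"ry": 0,"rz": 0,"hand": 80},
  {"x": -1,"y": -0.8,"z": 0,"rx": 0,"ry": 0,"rz": 0,"hand": 80},
])

```text
clock: 40.05
tool_pos: [0.2328, -0.5228, 0.2081]
tcp_rot: [0.049, 0.71, 0.047, -0.701]
contact_force: [-0.6, 0.6, 0.3]
grip_width: 0.0798
```

Emit:
servo_tool([
  {"x": -0.8,"y": 0,"z": 0,"rx": 0,"ry": 0,"rz": 0,"hand": 80},
  {"x": -0.8,"y": 0,"z": 0,"rx": 0,"ry": 0,"rz": 0,"hand": 80},
  {"x": 0,"y": 0,"z": 0,"rx": 0,"ry": 0,"rz": 0,"hand": 80},
])

```text
clock: 40.42
tool_pos: [0.1687, -0.5221, 0.2079]
tcp_rot: [0.048, 0.71, 0.046, -0.701]
contact_force: [0.5, 0.3, 0.7]
grip_width: 0.08
```

```bash
python3 - <<'E'
from h import *
st()
for n,tag in(('scene','s25'),('top','t25')):
    im0,d=snap(n,tag); C=cloud(n,d); im=im0.astype(int); sat=im.max(2)-im.min(2)
    m=(abs(C[...,0]-.433)<.12)&(abs(C[...,1]+.4)<.07)&(C[...,2]>.06)&(C[...,2]<.085)&(im.max(2)>100)&(sat<60); P=C[m]
    A=np.c_[P[:,:2]-P[:,:2].mean(0),np.ones(len(P))]; print(n,cv2.minAreaRect(P[:,:2].astype(np.float32)),np.linalg.lstsq(A,P[:,2],rcond=None)[0])
    print(rim(C))
    if n=='scene': crop(im0,290,200,130,'s25c')
    else: crop(im0,400,200,200,'t25c',4)
E
```

```text
t 40.42 tcp [ 0.1687 -0.5221  0.2079] x [ 0.0122 -0.0014 -0.9999] yhead -82.41016683352078 g 0.07995911049277744 F [0.5069 0.302  0.6893] j [-1.4774  0.3869  1.4765  0.0126  1.2757 -0.0428]
scene ((0.4339521527290344, -0.39831751585006714), (0.17352205514907837, 0.06004408001899719), 8.75739574432373) [-0.0015 -0.0001  0.074 ]
(array([ 0.5753, -0.0093]), np.float64(0.0013929538798684443), 547)
top ((0.4331999719142914, -0.398537814617157), (0.1702689677476883, 0.06392458826303482), 8.11596965789795) [-0.0001  0.0057  0.0745]
(array([ 0.5728, -0.0094]), np.float64(0.0014415405536170461), 354)
```

View pics/s25.png

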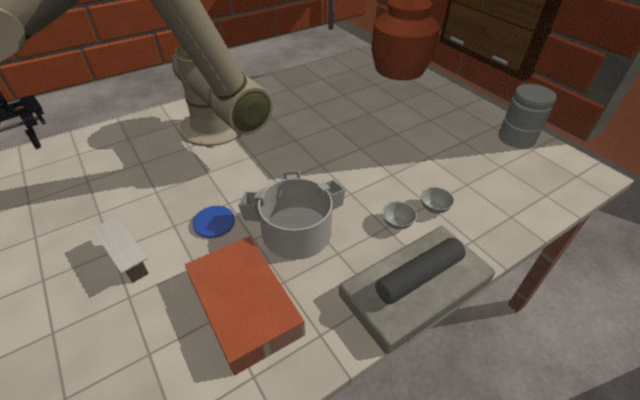

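View pics/s25c.png

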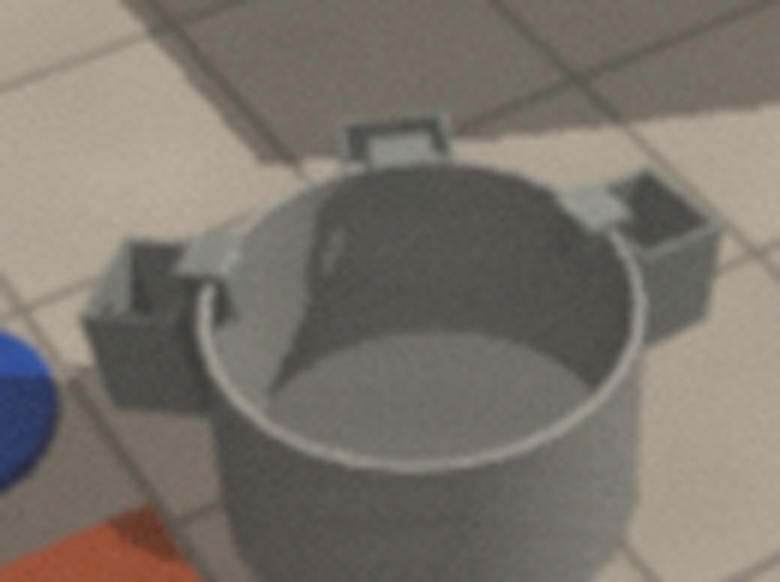

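View pics/t25.png

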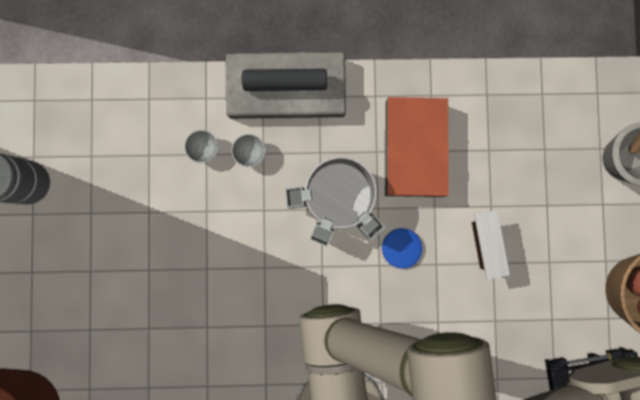

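```bash
python3 -c "
from station import manip
print(manip.finish_job())"
```

```text
the job is handed in; nothing more can be done
None
```

The job is done and handed in at about 40 s of the 195 s allowed. No verdict is reported at hand-in.

- **Cups:** Only three of the four possible cups were there. Each hangs by its own hook on the outside of the vessel rim. The last pictures show all three hooks over the rim.
- **Vessel:** It stayed upright and did not move noticeably (under about 1 mm).
- **Cover plate:** I slid it about 11 cm along the step until it jutted out about 6 cm over the front edge. I gripped it there by its sides and laid it lengthwise on the trough. Its centre is within about 1 mm of the trough centre in both cameras and its direction within about 1°. It lies flat, with its top at 74 mm as expected.
- **Bystanders:** The two bowls and the blue lid look unmoved in the pictures; I did not measure their positions.
- **Forces:** The highest contact force I read was about 10 N.

Two things to note:
- **Camera disagreement:** The two cameras differ by 1–2 mm in x, within their calibration, so I compared positions only within the same camera.
- **Knock:** I saw no sign of the announced knock to the vessel or a cup.

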